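# Hang the slide carriers to drain and close the staining dishes

## Task

The staining run is over: lift every slide carrier out of its dish and hang it by its two hooks on the drying rail above the drip tray, the carriers clear of one another. Close all three dishes, also one that held no carrier, each with a lid seated level with its plug down inside the rim; keep carriers and dishes upright and leave the bottles and the timer where they stand.

Things in the scene. Friction and masses are not known exactly. Their poses are not given: they have to be found in the camera images.
- drying_rail: fixed steel drying stand: drip tray 104 (x) x 390 (y) mm with a 16 mm rim; over its long middle line a bent tube, 12 mm thick: posts at y = +-170 mm joined by a level bar, axis 210 mm above the worktop. Origin: centre of the tray's underside, on the worktop; y runs along the bar, x across it, away from the robot (within 0.25 rad)
- rail_mid (a point): middle of the bar, on its axis (210 mm above the stand's origin); axes as the stand's. The bar is straight for 150 mm either way along y
- carrier_1: steel rack of glass slides (may be absent), 36 (x) x 66 (y) x 78 (z) mm, standing in dish_1 on its 4 mm floor. Two wire hooks (y = +-29 mm) rise from its -x side, arch over and end in lips on the +x side; over them lies a black grip bar along y, 12 (x) x 66 (y) x 14 (z) mm, centre x = 0, z = 156 mm. Origin: centre of its underside, z up; 0.18 kg, centre of mass below the arch
- carrier_1_arch (a point): hanging point of carrier_1: the underside of its hooks' arches, midway between the two, 130.5 mm above its origin, axes alike; at rest on the 12 mm bar it is 6 mm above the bar's axis. The mouth faces +x, between the rack's top (52.5 mm below this point) and the lip tips (26.5 mm below it, at x = 19 mm): a bar enters with its axis 33 to 46 mm below this point
- carrier_2: steel rack of glass slides (may be absent), 36 (x) x 66 (y) x 78 (z) mm, standing in dish_2 on its 4 mm floor. Two wire hooks (y = +-29 mm) rise from its -x side, arch over and end in lips on the +x side; over them lies a black grip bar along y, 12 (x) x 66 (y) x 14 (z) mm, centre x = 0, z = 156 mm. Origin: centre of its underside, z up; 0.18 kg, centre of mass below the arch
- carrier_2_arch (a point): hanging point of carrier_2: the underside of its hooks' arches, midway between the two, 130.5 mm above its origin, axes alike; at rest on the 12 mm bar it is 6 mm above the bar's axis. The mouth faces +x, between the rack's top (52.5 mm below this point) and the lip tips (26.5 mm below it, at x = 19 mm): a bar enters with its axis 33 to 46 mm below this point
- carrier_3: steel rack of glass slides (may be absent), 36 (x) x 66 (y) x 78 (z) mm, standing in dish_3 on its 4 mm floor. Two wire hooks (y = +-29 mm) rise from its -x side, arch over and end in lips on the +x side; over them lies a black grip bar along y, 12 (x) x 66 (y) x 14 (z) mm, centre x = 0, z = 156 mm. Origin: centre of its underside, z up; 0.18 kg, centre of mass below the arch
- carrier_3_arch (a point): hanging point of carrier_3: the underside of its hooks' arches, midway between the two, 130.5 mm above its origin, axes alike; at rest on the 12 mm bar it is 6 mm above the bar's axis. The mouth faces +x, between the rack's top (52.5 mm below this point) and the lip tips (26.5 mm below it, at x = 19 mm): a bar enters with its axis 33 to 46 mm below this point
- dish_1: grey plastic staining dish, open box 62 (x) x 84 (y) mm, 84 mm high, walls and floor 4 mm, mouth 54 x 76 mm; loose, about 0.4 kg; its x axis points away from the robot within about 0.35 rad. Origin at the centre of its underside
- dish_2: grey plastic staining dish, open box 62 (x) x 84 (y) mm, 84 mm high, walls and floor 4 mm, mouth 54 x 76 mm; loose, about 0.4 kg; its x axis points away from the robot within about 0.35 rad. Origin at the centre of its underside
- dish_3: grey plastic staining dish, open box 62 (x) x 84 (y) mm, 84 mm high, walls and floor 4 mm, mouth 54 x 76 mm; loose, about 0.4 kg; its x axis points away from the robot within about 0.35 rad. Origin at the centre of its underside
- lid_1: loose grey plastic lid, fits any dish: cover plate 68 (x) x 90 (y) mm from z = 6 to 11 mm, over a plug 48 x 70 mm, 6 mm deep, that drops into the dish's mouth (3 mm play all round); black bar knob along y, 14 (x) x 46 (y) mm, from z = 11 to 38 mm. Lies knob up. Origin: centre of the plug's underside; seated it is 78 mm above the dish's origin. 0.12 kg
- lid_2: loose grey plastic lid, fits any dish: cover plate 68 (x) x 90 (y) mm from z = 6 to 11 mm, over a plug 48 x 70 mm, 6 mm deep, that drops into the dish's mouth (3 mm play all round); black bar knob along y, 14 (x) x 46 (y) mm, from z = 11 to 38 mm. Lies knob up. Origin: centre of the plug's underside; seated it is 78 mm above the dish's origin. 0.12 kg
- lid_3: loose grey plastic lid, fits any dish: cover plate 68 (x) x 90 (y) mm from z = 6 to 11 mm, over a plug 48 x 70 mm, 6 mm deep, that drops into the dish's mouth (3 mm play all round); black bar knob along y, 14 (x) x 46 (y) mm, from z = 11 to 38 mm. Lies knob up. Origin: centre of the plug's underside; seated it is 78 mm above the dish's origin. 0.12 kg
- wash_bottle: bystander: round white plastic wash bottle with a red cap, 66 mm across, 165 mm tall; origin at the centre of its underside
- timer: bystander: small white bench timer, 38 x 72 mm, 58 mm tall; origin at the centre of its underside
- saline_bottle: bystander: slim round white bottle, 43 mm across, 140 mm tall; origin at the centre of its underside

How it is judged:
By the outcome, as a careful person would: the job done as asked, in the order asked, and still so for the second after the job is handed in, with the robot touching nothing.
Of carrier_1, carrier_2, carrier_3 only 2 to 3 are there at a start; the rules pass over those that are not, and their reading is None.
At some moment in a run one of dish_1, dish_2, dish_3, lid_1, lid_2, lid_3 may be knocked a few centimetres aside while the robot is not near it.
It also fails if it takes over 192 s, if anything falls off the work surface, if the arm or the gripper's body presses on something with over 40 N, if the wrist force passes 120 N, or if a joint passes its speed limit or range.

## Robot

A 6-joint arm with a two-finger parallel gripper is mounted at the origin on a cart in front of the work surface, level with it; the furniture and walls round the work are solid. World frame = base frame: x ahead of the robot, y to its left, z up, the work surface at z = 0. Lengths are in m, angles in rad, forces in N, time in s.
With the tool pointing down it reaches from about 0.35 to 0.875 m from the base axis. Payload 4.2 kg.
Tool frame: the origin (TCP) lies midway between the tips of the shut fingers; the grasp point (between the pads) lies 19 mm behind it (ctrl.tcp_to_grasp is the distance from the TCP to the grasp point, in m); z points along the fingers, y is the line along which they close (so a half turn about z gives the same grasp; the last joint's range is limited). The gripper opens to 87 mm and grips with 3 to 60 N. Pads are 19 mm wide; open, the fingers measure 117 mm over their backs; the gripper's body (75 mm by 190 mm) begins 51 mm behind the grasp point.
Start: joints at [1.539, 0.385, 0.008, 0, -1.194, -0.259], TCP at [0.179, 0.599, 0.223] pointing down, gripper open.
Joint ranges: [-3.14, 3.14], [-1.21, 2.06], [-1.07, 1.41], [-3.16, 2.05], [-2.99, -0.16], [-3.1, 3.1]. Speed limits (rad/s): [2.79, 2.79, 3.14, 3.14, 3.14, 3.14].

## Interface

Orientations are given as [roll, pitch, yaw] about the fixed x, y, z axes, in that order (R = Rz(yaw) Ry(pitch) Rx(roll)).
In Python, from bench import ctrl gives the robot as it stands.
- The arm moves only by the shell command python3 -m crank 'ROWS' [OPENING]. ROWS is JSON, a list of rows, each a list of 2 entries, a list of its own where there are three numbers: the shift along the tool's x, y, z in m, then the turn about the tool's z in degrees. In form: [[[tx, ty, tz], twist], ...]. A call has exactly 5 rows; each row is the pose to reach, as a shift and turn from the pose commanded when the call began, along the tool's axes at that moment; what a row does not reach only later rows make up. A row lasts 1/12 s, in which the tool goes at most 41.7 mm and 7.16 degrees, less where a joint would pass 70% of its speed; a pose out of reach is approached as far as the arm can. A call with a gripper value outside its range is refused whole. OPENING is the finger opening in m, from 0 to 0.087, set as the call begins (- or left out, the last holds). The fingers move at their own pace and stop on an object; the grip force is fixed at half the most. Time passes only in rows, so rows that repeat a pose let the fingers close, or fill a call up. It gives the time, the measured TCP pose, the force, the opening and the grip force at its end, in the units of the state.
- ctrl.observe(): the state, without advancing time (a new reading comes with each control period).
- ctrl.capture(name): name is "side" or "top"; returns the picture (384x512x3 uint8, red, green, blue); there is no depth.
- ctrl.camera_model(name): a dict with "intrinsics" (3x3 intrinsics, pixels), "rvec" (rotation vector, rad) and "tvec" (3), from world to camera coordinates, as OpenCV has them. Camera axes: x right, y down, z forward; pixel columns grow to the right and rows downward; lengths in m; the calibration is good to about 2 mm. A picture is of the moment at which its call begins. camera_model takes no time and is no camera call.
- ctrl.hand_in(): hands the job in; it is judged then, once.
The state is a dict: "t": time; "joint_positions": joint angles; "qd": joint speeds; "tau": joint torques, N m; "tool_pos": TCP position; "orientation": TCP orientation; "contact_force": force on the tool from outside, world axes, zero at the start; "wrist_torque": the same for the moment, N m; "opening": finger opening in m; "gripper_force": force on a finger pad.
Only numpy, scipy, OpenCV 4.12 (cv2) and the standard library are available. Lean on these libraries where they do the work, as an engineer would, in place of code of your own. Each camera call takes 0.05 s, during which the arm holds its last target. There are 200 camera calls.

## Working session

There is one attempt and no reset: what is moved stays moved. The work goes in short steps, Python scripts to look and compute and a shell command to move; the robot and the scene stay as the last step left them, time stands still between calls to the robot, and variables do not carry over. Pictures are saved under pics/ and viewed, at most 14 in all, crops included, and the job is handed in when it is done.

```bash
ls; mkdir -p pics; python3 - <<'E'
from bench import ctrl
import cv2
for n in("top","side"):
    cv2.imwrite(f"pics/{n}0.png",cv2.resize(ctrl.capture(n)[:,:,::-1],None,fx=1.5,fy=1.5,interpolation=cv2.INTER_CUBIC))
    m=ctrl.camera_model(n);print(n,m)
    R=cv2.Rodrigues(m["rvec"])[0] if not isinstance(m["rvec"],list) else cv2.Rodrigues(__import__("numpy").array(m["rvec"]))[0]
    print(-R.T@m["tvec"])
o=ctrl.observe();print(o["t"],o["tool_pos"],o["orientation"],o["opening"],ctrl.tcp_to_grasp)
E
```

```text
pics
top {'intrinsics': array([[364.7836474 ,   0.        , 255.8103545 ],
       [  0.        , 364.7836474 , 188.80106151],
       [  0.        ,   0.        ,   1.        ]]), 'rvec': array([ 2.13944789, -2.18029574,  0.10699086]), 'tvec': array([-0.02638157,  0.60262677,  1.32716278])}
[ 0.45306979 -0.05085744  1.38468673]
side {'intrinsics': array([[416.15350038,   0.        , 253.12459635],
       [  0.        , 416.15350038, 188.70676297],
       [  0.        ,   0.        ,   1.        ]]), 'rvec': array([ 0.60632531, -2.63112075,  1.22358122]), 'tvec': array([0.50126714, 0.28939645, 1.62174326])}
[0.00956968 1.1700115  1.26334942]
0.1 [0.17904437 0.59824729 0.22158699] [ 3.13963711e+00 -1.27874326e-04 -2.91019206e-01] 0.0869404894124327 0.0187
```

View pics/top0.png

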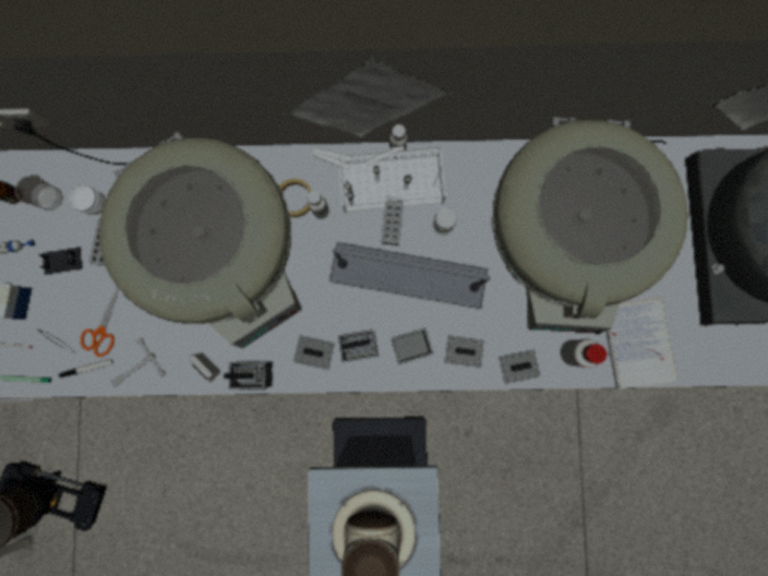

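View pics/side0.png

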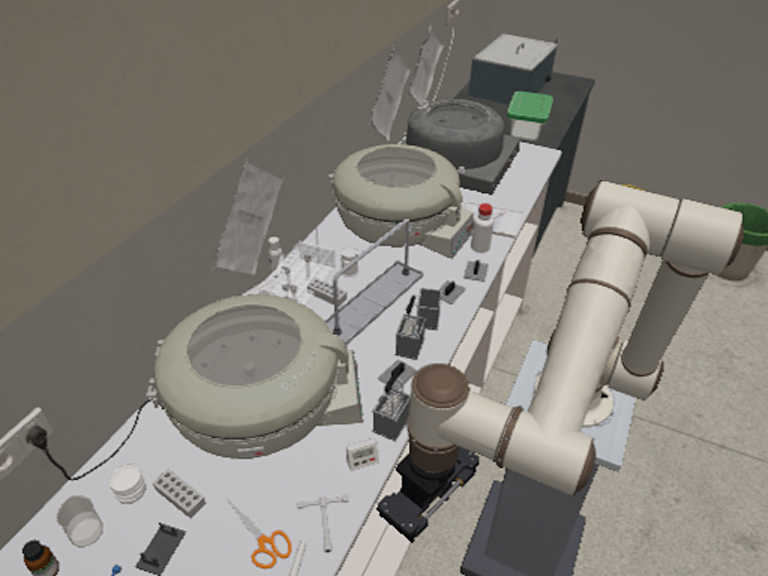

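The top view shows, left to right at 1.5x: the timer (204,366), a dish with a carrier (250,375), a lid (313,352), a dish with a carrier (358,345), an empty dish (411,346), and lids at (464,351) and (519,367). The rail is at (408,275), so there are two carriers. Next I'll enlarge both views.

```bash
python3 - <<'E'
from bench import ctrl
import cv2,numpy as np
t=ctrl.capture("top")[:,:,::-1];s=ctrl.capture("side")[:,:,::-1]
def en(a,x,y,w,h,f):
    c=cv2.resize(a[y:y+h,x:x+w],None,fx=f,fy=f,interpolation=cv2.INTER_CUBIC)
    return cv2.convertScaleAbs(c,alpha=1.5)
a=en(t,140,210,130,60,6);b=en(t,240,210,130,60,6)
cv2.imwrite("pics/a.png",np.vstack([a[:290],b[:300]]))
a=en(t,210,150,130,65,6)
cv2.imwrite("pics/b.png",a)
cv2.imwrite("pics/c.png",en(s,210,130,130,100,6))
E
```

```text
(no output)
```

View pics/a.png

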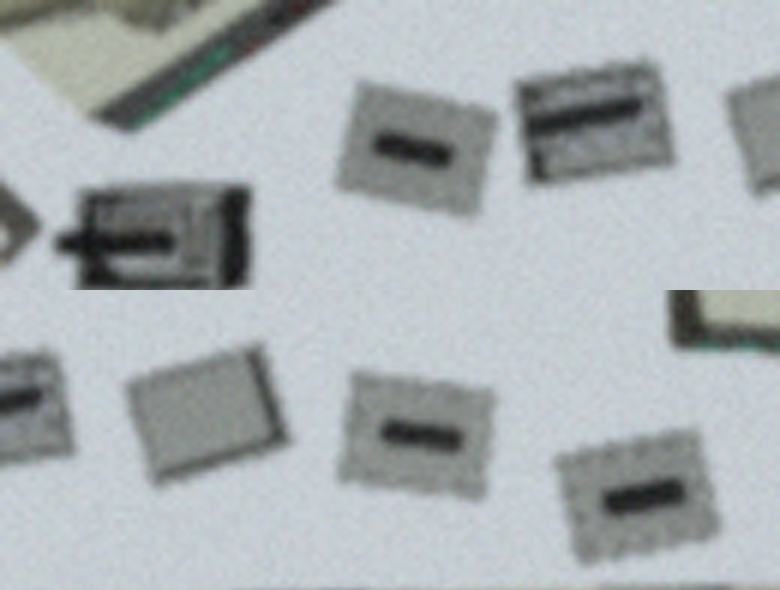

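View pics/b.png

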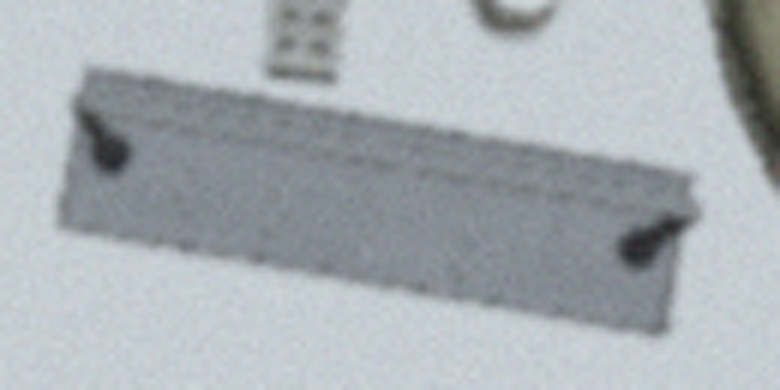

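```bash
cat > h.py <<'E'
from bench import ctrl
import cv2,numpy as np
from scipy.optimize import least_squares
def proj(n,P):
    m=ctrl.camera_model(n)
    return cv2.projectPoints(np.array(P,float),np.array(m["rvec"]),np.array(m["tvec"]),np.array(m["intrinsics"]),None)[0][:,0]
def ray(n,px,z):
    m=ctrl.camera_model(n);R=cv2.Rodrigues(np.array(m["rvec"]))[0];c=-R.T@m["tvec"]
    d=R.T@np.linalg.inv(m["intrinsics"])@np.array([px[0],px[1],1.]);return c+d*(z-c[2])/d[2]
def rect(w,h,z,p):
    x,y,a=p;c,s=np.cos(a),np.sin(a)
    return [[x+c*u-s*v,y+s*u+c*v,z] for u,v in((w/2,h/2),(w/2,-h/2),(-w/2,-h/2),(-w/2,h/2))]
def fit(px,w,h,z,p0):
    r=least_squares(lambda p:(proj("top",rect(w,h,z,p))-px).ravel(),p0);return r.x,np.abs(r.fun).max()
def bar(e,z):
    a,b=[ray("top",q,z) for q in e];d=a-b;return (a+b)/2,np.arctan2(-d[0],d[1]),np.linalg.norm(d)
E
cat > m1.py <<'E'
from h import *
A=lambda *q:np.array([[140+x/6,210+y/6] for x,y in q]); B=lambda *q:np.array([[240+x/6,210+(y-290)/6] for x,y in q])
Cc=lambda *q:np.array([[210+x/6,150+y/6] for x,y in q])
r,e=fit(Cc((88,68),(692,172),(665,333),(60,228)),.104,.39,.016,[.6,0,0]);print("rail",r,e)
print("dmid",fit(A((515,80),(660,60),(675,163),(530,185)),.062,.084,.084,[.4,0,0]))
print("dempty",fit(B((128,382),(262,345),(290,440),(155,482)),.062,.084,.084,[.4,-.1,0]))
print("lidA",fit(A((360,80),(497,105),(477,216),(336,188)),.068,.09,.011,[.4,0,0]))
print("lidB",fit(B((350,372),(495,388),(485,498),(340,480)),.068,.09,.011,[.4,0,0]))
print("lidC",fit(B((556,452),(695,430),(720,535),(582,563)),.068,.09,.011,[.4,0,0]))
for n,q,z in(("cA",A((55,243),(175,241)),.167),("cM",A((528,125),(641,107)),.167),("kA",A((375,146),(452,158)),.038),("kB",B((383,432),(462,440)),.038),("kC",B((605,501),(683,489)),.038)):print(n,*bar(q,z))
E
python3 m1.py
```

```text
rail [ 0.62365591 -0.10104343 -0.19232995] 0.69062426664496
dmid (array([0.44952896, 0.02343541, 0.12697516]), np.float64(0.41760997846515124))
dempty (array([ 0.44709745, -0.10276609,  0.26115462]), np.float64(0.5423747780395729))
lidA (array([ 0.43571553,  0.13860666, -0.2047042 ]), np.float64(0.3491255667285884))
lidB (array([ 0.43064967, -0.23505219, -0.13153466]), np.float64(0.15249496504679882))
lidC (array([ 0.39101482, -0.3702621 ,  0.17024391]), np.float64(0.5608164045099784))
cA [0.38878789 0.28427982 0.167     ] -0.0011805258330729075 0.0663337921243365
cM [0.45308681 0.02445471 0.167     ] 0.13879050097357745 0.06328942960546345
kA [0.43312592 0.13732771 0.038     ] -0.17091032599958408 0.04780884158139126
kB [ 0.4300363  -0.23445552  0.038     ] -0.11859196596640609 0.04824173877014384
kC [ 0.39207423 -0.36746763  0.038     ] 0.13307293178757018 0.04796673917915167
```

View pics/c.png

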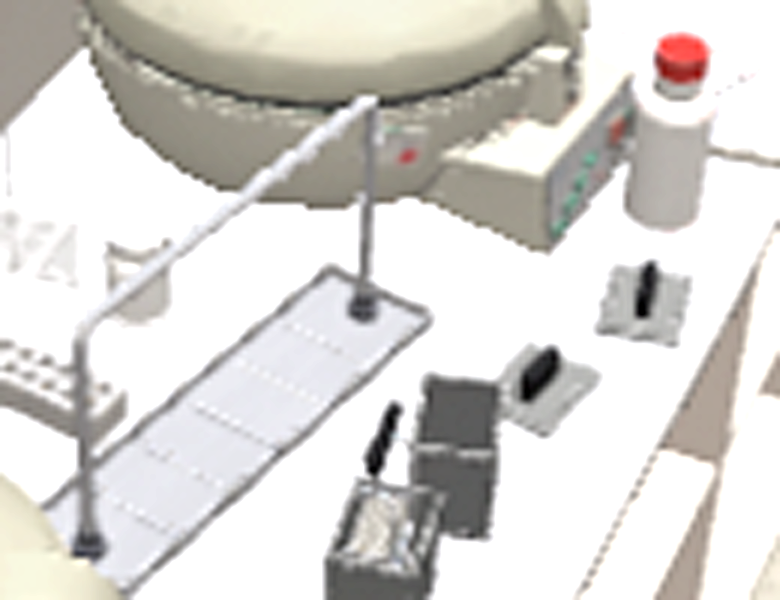

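Both views agree: the middle dish and the left dish hold carriers, and the dish at y≈-0.10 is empty. I'll check my model as wireframes on both views, including dish A and the rail bar.

```bash
cat >> h.py <<'E'
def T(p,L):
    x,y,a=p[:3];c,s=np.cos(a),np.sin(a);return [[x+c*u-s*v,y+s*u+c*v,w] for u,v,w in L]
def img(n): return ctrl.capture(n)[:,:,::-1].copy()
def panel(n,im,x,y,w,h,f,lines=()):
    c=cv2.convertScaleAbs(cv2.resize(im[y:y+h,x:x+w],None,fx=f,fy=f,interpolation=cv2.INTER_CUBIC),alpha=1.3)
    for P,col,cl in lines:
        q=((proj(n,P)-[x,y]+.5)*f-.5).round().astype(int)
        cv2.polylines(c,[q],cl,col,1,cv2.LINE_AA)
    return c
E
cat > m2.py <<'E'
from h import *
R=(0,0,255);G=(0,200,0);Bl=(255,0,0)
L=[]
rail=(.6237,-.1010,-.19)
L+=[(T(rail,[(0,.15,.21),(0,-.15,.21)]),R,False),(rect(.104,.39,.016,rail),G,True)]
for p in((.4495,.0234,.127),(.447,-.1028,.261),(.389,.284,0)): L+=[(rect(.062,.084,.084,p),R,True),(rect(.062,.084,0,p),G,True)]
for p in((.453,.0245,.139),(.389,.284,0)): L+=[(rect(.012,.066,.167,p),Bl,True)]
for p in((.434,.138,-.185),(.430,-.235,-.125),(.3915,-.369,.15)): L+=[(rect(.068,.09,.011,p),R,True),(rect(.014,.046,.038,p),Bl,True)]
t=img("top");s=img("side")
cv2.imwrite("pics/d.png",np.vstack([panel("top",t,145,160,200,110,4,L)[:,:800],panel("top",t,145,235,200,35,4)]))
cv2.imwrite("pics/e.png",panel("side",s,215,140,130,150,4,L))
E
python3 m2.py
```

```text
(no output)
```

View pics/d.png

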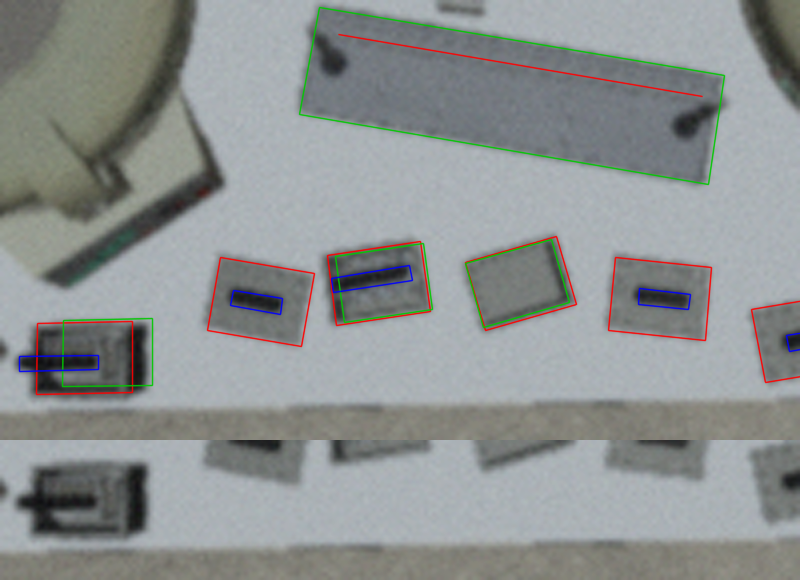

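View pics/e.png

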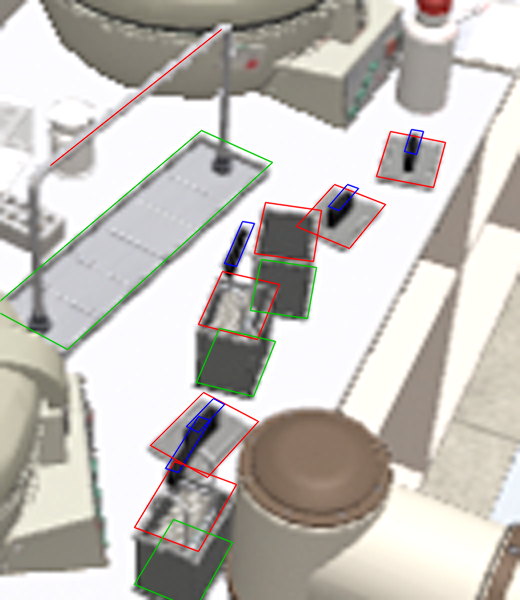

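```bash
python3 - <<'E'
from h import *
def tri(a,b):
    P=[];
    for n in("top","side"):
        m=ctrl.camera_model(n);P.append(np.array(m["intrinsics"])@np.c_[cv2.Rodrigues(np.array(m["rvec"]))[0],m["tvec"]])
    X=cv2.triangulatePoints(P[0],P[1],np.array(a,float).reshape(2,1)/1.5,np.array(b,float).reshape(2,1)/1.5)[:,0];return X[:3]/X[3]
print("glass centre",tri((187,225),(258,352)),"knob handle",tri((245,308),(345,345)))
print("panel corner bottom",tri((235,343),(362,418)))
for z in(.1,.2,.25,.3,.35):print(z,[ray("top",(c/1.5,r/1.5),z)[:2].round(3) for c,r in((215,320),(245,318),(255,310),(295,310),(290,235))])
print("start",proj("side",[[.389,.287,.3],[.484,.287,.21],[.484,.25,.3],[.484,.33,.3]])*1.5)
E
```

```text
glass centre [0.70311295 0.38551611 0.20278421] knob handle [0.52950053 0.26381708 0.18753795]
panel corner bottom [0.45317294 0.32948433 0.028442  ]
0.1 [array([0.515, 0.36 ]), array([0.519, 0.289]), array([0.537, 0.266]), array([0.535, 0.172]), array([0.715, 0.183])]
0.2 [array([0.51 , 0.328]), array([0.514, 0.263]), array([0.531, 0.241]), array([0.529, 0.154]), array([0.695, 0.165])]
0.25 [array([0.508, 0.312]), array([0.511, 0.25 ]), array([0.527, 0.229]), array([0.526, 0.146]), array([0.684, 0.156])]
0.3 [array([0.506, 0.296]), array([0.508, 0.236]), array([0.524, 0.217]), array([0.522, 0.137]), array([0.674, 0.147])]
0.35 [array([0.503, 0.28 ]), array([0.506, 0.223]), array([0.521, 0.204]), array([0.519, 0.128]), array([0.664, 0.138])]
start [[393.36276794 335.92555686]
 [355.08901448 350.54446852]
 [362.0443414  312.27204681]
 [345.38690489 334.77160255]]
```

```bash
cat > go.py <<'E'
import sys
from h import *
from scipy.spatial.transform import Rotation as Ro
o=ctrl.observe();p=np.array(o["tool_pos"]);R=Ro.from_euler("xyz",o["orientation"]).as_matrix()
yaw=np.arctan2(R[1,0],R[0,0]);print("t",round(o["t"],2),"p",p.round(4),"yaw",yaw.round(4),"F",np.round(o["contact_force"],1),"open",round(o["opening"],4))
for a in sys.argv[1:]:   # targets: x,y,z,theta (carrier/lid yaw)
    x,y,z,th=map(float,a.split(","));y2=th-np.pi/2
    d=(R.T@(np.array([x,y,z])-p)).round(4);tw=np.degrees((yaw-y2+np.pi)%(2*np.pi)-np.pi)
    print(a,"-> shift",d,"twist",tw.round(2));
    p=np.array([x,y,z]);yaw=y2;R=Ro.from_euler("xyz",[np.pi,0,yaw]).as_matrix()
E
python3 go.py .389,.287,.222,0 .389,.287,.144,0
```

```text
t 0.3 p [0.1791 0.5986 0.2222] yaw -0.2908 F [-0.1  0.   0.5] open 0.0871
.389,.287,.222,0 -> shift [0.2904 0.2383 0.0004] twist 73.34
.389,.287,.144,0 -> shift [ 0.    -0.     0.078] twist 0.0
```

```bash
python3 -m crank '[[[0.029,0.024,0],7],[[0.058,0.048,0],14],[[0.087,0.072,0],21],[[0.116,0.096,0],28],[[0.145,0.12,0],35]]'; python3 go.py .389,.287,.222,0
```

```text
t: 0.72
tool_pos: [0.2842, 0.4406, 0.2226]
orientation: [-3.142, 0.0, -0.907]
contact_force: [1.2, 0.7, -0.5]
opening: 0.0872
gripper_force: 0.0
t 0.72 p [0.2842 0.4406 0.2226] yaw -0.9071 F [ 1.2  0.7 -0.5] open 0.0872
.389,.287,.222,0 -> shift [0.1855 0.0121 0.0006] twist 38.03
```

```bash
python3 -m crank '[[[0.037,0.002,0],7],[[0.074,0.004,0],14],[[0.111,0.007,0],21],[[0.148,0.01,0],28],[[0.185,0.012,0],35]]'>/dev/null; python3 -m crank '[[[0,0,0],3],[[0,0,0],3],[[0,0,0],3],[[0,0,0],3],[[0,0,0],3]]' >/dev/null; python3 go.py .389,.287,.222,0 .389,.287,.144,0; python3 - <<'E'
from h import *
t=img("top");s=img("side");L=[(rect(.012,.066,.167,(.389,.287,0)),(0,0,255),True)]
cv2.imwrite("pics/f.png",np.hstack([panel("top",t,130,215,75,60,5,L),panel("side",s,230,200,80,60,5,L)]))
E
```

```text
t 1.55 p [0.3886 0.2905 0.2225] yaw -1.5624 F [-0.1 -0.2  0.5] open 0.0871
.389,.287,.222,0 -> shift [ 0.0035 -0.0004  0.0005] twist 0.48
.389,.287,.144,0 -> shift [ 0.    -0.     0.078] twist 0.0
```

View pics/f.png

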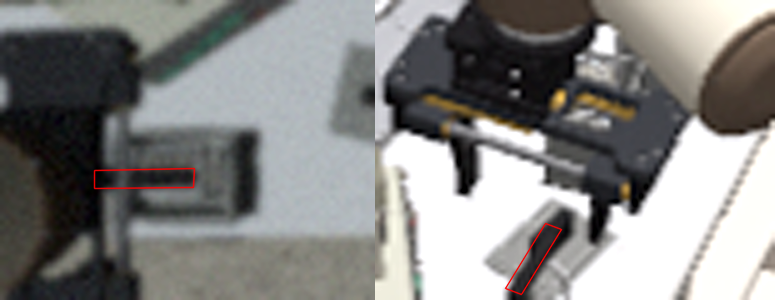

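The fingers straddle grip bar A. In the top view the bar is at about (95–195, 178). Now I'll descend and grip.

```bash
python3 -m crank '[[[0.003,0,0.02],0],[[0.003,0,0.04],0],[[0.003,0,0.055],0],[[0.003,0,0.068],0],[[0.003,0,0.078],0]]'>/dev/null; python3 -m crank '[[[0,0,0],0],[[0,0,0],0],[[0,0,0],0],[[0,0,0],0],[[0,0,0],0]]' 0; python3 -m crank '[[[0,0,0],0],[[0,0,0],0],[[0,0,0],0],[[0,0,0],0],[[0,0,0],0]]'
```

```text
t: 2.48
tool_pos: [0.3893, 0.2872, 0.1454]
orientation: [-3.141, 0.001, -1.565]
contact_force: [-0.4, -0.4, -0.5]
opening: 0.0615
gripper_force: 0.0
t: 2.9
tool_pos: [0.389, 0.2866, 0.1446]
orientation: [-3.142, 0.0, -1.565]
contact_force: [-0.5, -0.2, 0.1]
opening: 0.0286
gripper_force: 0.0
```

```bash
for i in 1 2; do python3 -m crank '[[[0,0,0],0],[[0,0,0],0],[[0,0,0],0],[[0,0,0],0],[[0,0,0],0]]'|tail -4; done
```

```text
orientation: [3.141, -0.0, -1.565]
contact_force: [-0.6, -0.1, -0.6]
opening: 0.0115
gripper_force: 30.0
orientation: [3.142, -0.0, -1.565]
contact_force: [0.9, 0.0, 0.5]
opening: 0.0116
gripper_force: 30.0
```

```bash
python3 -m crank '[[[0,0,-0.015],0],[[0,0,-0.03],0],[[0,0,-0.05],0],[[0,0,-0.07],0],[[0,0,-0.09],0]]'|tail -3; python3 -m crank '[[[0,0,-0.03],0],[[0,0,-0.06],0],[[0,0,-0.09],0],[[0,0,-0.12],0],[[0,0,-0.14],0]]'|tail -3; python3 go.py .56,-.011,.374,-.19 .56,-.011,.2595,-.19 .639,-.026,.2595,-.19; python3 - <<'E'
from h import *
s=img("side");L=[(rect(.062,.084,.084,(.389,.286,0)),(0,0,255),True)]
cv2.imwrite("pics/g.png",panel("side",s,200,130,160,140,4,L))
E
```

```text
contact_force: [0.1, 1.3, -1.2]
opening: 0.0113
gripper_force: 30.0
contact_force: [-0.1, 0.6, -1.4]
opening: 0.0116
gripper_force: 30.0
t 4.57 p [0.3894 0.2868 0.3775] yaw -1.5648 F [-0.1  0.6 -1.4] open 0.0116
.56,-.011,.374,-.19 -> shift [ 0.2988 -0.1688  0.0032] twist 11.23
.56,-.011,.2595,-.19 -> shift [ 0.     -0.      0.1145] twist 0.0
.639,-.026,.2595,-.19 -> shift [-0.0002 -0.0804 -0.    ] twist 0.0
```

View pics/g.png

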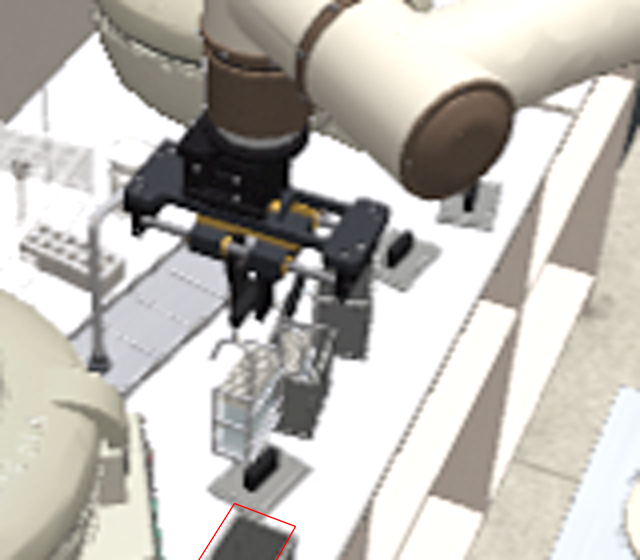

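Carrier A is held upright, with its hook lips facing +x (left in the image) at about (215,345). The dish stayed in place. Now to the rail.

```bash
python3 -m crank '[[[0.03,-0.017,0],2],[[0.06,-0.034,0],4],[[0.09,-0.051,0],6],[[0.12,-0.068,0],8],[[0.15,-0.085,0],11]]'>/dev/null;  python3 go.py .56,-.011,.374,-.19
```

```text
t 5.03 p [0.4751 0.1358 0.374 ] yaw -1.7583 F [ 0.4  0.9 -1.3] open 0.0116
.56,-.011,.374,-.19 -> shift [ 1.284e-01 -1.108e-01 -1.000e-04] twist 0.14
```

```bash
python3 -m crank '[[[0.03,-0.026,0],0],[[0.06,-0.052,0],0],[[0.09,-0.078,0],0],[[0.115,-0.1,0],0],[[0.128,-0.111,0],0]]'>/dev/null; python3 -m crank '[[[0,0,0.02],0],[[0,0,0.05],0],[[0,0,0.08],0],[[0,0,0.1],0],[[0,0,0.114],0]]'|tail -3;  python3 go.py .56,-.011,.2595,-.19 .639,-.026,.2595,-.19; python3 - <<'E'
from h import *
t=img("top");s=img("side");L=[(T((.6252,-.0995,-.19),[(0,.15,.21),(0,-.15,.21)]),(0,0,255),False)]
cv2.imwrite("pics/i.png",np.hstack([panel("side",s,190,120,110,120,4,L),panel("top",t,205,150,75,120,4,L)]))
E
```

```text
contact_force: [0.0, -0.9, -1.7]
opening: 0.0118
gripper_force: 29.9
t 5.87 p [ 0.5586 -0.0094  0.2568] yaw -1.7576 F [ 0.  -0.9 -1.7] open 0.0118
.56,-.011,.2595,-.19 -> shift [ 0.0013 -0.0016 -0.0027] twist 0.18
.639,-.026,.2595,-.19 -> shift [-0.0002 -0.0804 -0.    ] twist 0.0
```

View pics/i.png

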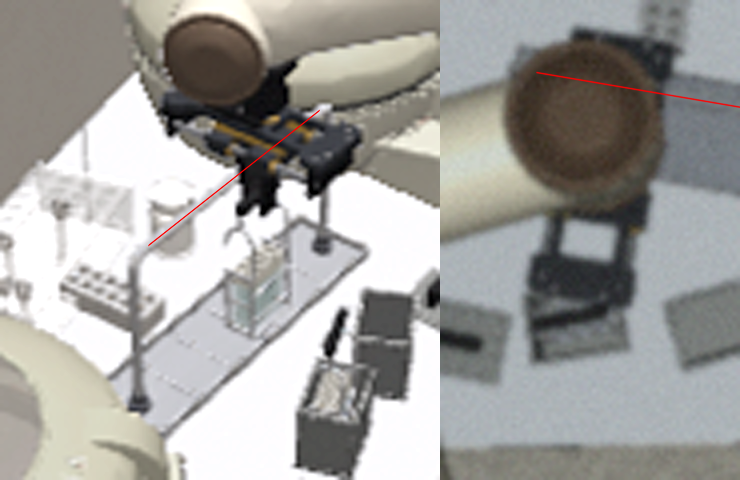

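```bash
python3 -m crank '[[[0.001,-0.012,-0.002],0],[[0.001,-0.024,-0.002],0],[[0.001,-0.034,-0.002],0],[[0.001,-0.042,-0.002],0],[[0.001,-0.05,-0.002],0]]'|tail -5; python3 -m crank '[[[0,-0.007,0],0],[[0,-0.014,0],0],[[0,-0.021,0],0],[[0,-0.027,0],0],[[0,-0.032,0],0]]' |tail -5; python3 go.py .639,-.026,.2595,-.19 .639,-.026,.2265,-.19;  python3 - <<'E'
from h import *
s=img("side");L=[(T((.6252,-.0995,-.19),[(0,.15,.21),(0,-.15,.21)]),(0,0,255),False)]
cv2.imwrite("pics/j.png",panel("side",s,210,130,80,75,7))
E
```

```text
tool_pos: [0.61, -0.0195, 0.2629]
orientation: [-3.141, 0.0, -1.757]
contact_force: [-0.0, 0.7, -0.9]
opening: 0.0117
gripper_force: 29.9
tool_pos: [0.6413, -0.0254, 0.2624]
orientation: [3.141, -0.0, -1.757]
contact_force: [-0.3, -0.5, -1.5]
opening: 0.0117
gripper_force: 29.9
t 6.8 p [ 0.6413 -0.0254  0.2624] yaw -1.7569 F [-0.3 -0.5 -1.5] open 0.0117
.639,-.026,.2595,-.19 -> shift [0.001  0.0022 0.0029] twist 0.22
.639,-.026,.2265,-.19 -> shift [ 0.    -0.     0.033] twist 0.0
```

View pics/j.png

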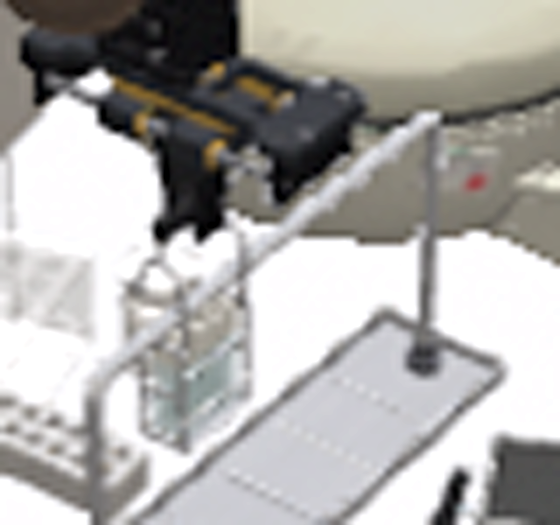

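The bar now passes under the near arch at about (155,268), inside the mouth. I'll lower gently.

```bash
python3 -m crank '[[[0,0.002,0.008],0],[[0,0.002,0.016],0],[[0,0.002,0.022],0],[[0,0.002,0.027],0],[[0,0.002,0.031],0]]'|tail -5; python3 -m crank '[[[0,0,0.001],0],[[0,0,0.002],0],[[0,0,0.003],0],[[0,0,0.004],0],[[0,0,0.005],0]]' |tail -5
```

```text
tool_pos: [0.6382, -0.0249, 0.2305]
orientation: [3.14, -0.0, -1.757]
contact_force: [0.2, 1.7, -1.8]
opening: 0.012
gripper_force: 29.9
tool_pos: [0.6389, -0.0249, 0.2268]
orientation: [-3.141, 0.0, -1.757]
contact_force: [-1.6, -0.8, 0.9]
opening: 0.0113
gripper_force: 29.9
```

```bash
python3 -m crank '[[[0,0,0.001],0],[[0,0,0.001],0],[[0,0,0.001],0],[[0,0,0.001],0],[[0,0,0.001],0]]'|tail -5; for i in 1 2; do python3 -m crank '[[[0,0,0],0],[[0,0,0],0],[[0,0,0],0],[[0,0,0],0],[[0,0,0],0]]' 0.05|tail -3;done;  python3 - <<'E'
from h import *
s=img("side")
cv2.imwrite("pics/k.png",panel("side",s,210,130,80,75,7))
E
```

```text
tool_pos: [0.6391, -0.025, 0.2264]
orientation: [-3.14, 0.0, -1.757]
contact_force: [-1.0, 1.6, 4.4]
opening: 0.0121
gripper_force: 29.9
contact_force: [0.3, -0.2, 0.2]
opening: 0.0372
gripper_force: 0.0
contact_force: [-0.2, -0.4, 0.2]
opening: 0.0497
gripper_force: 0.0
```

View pics/k.png

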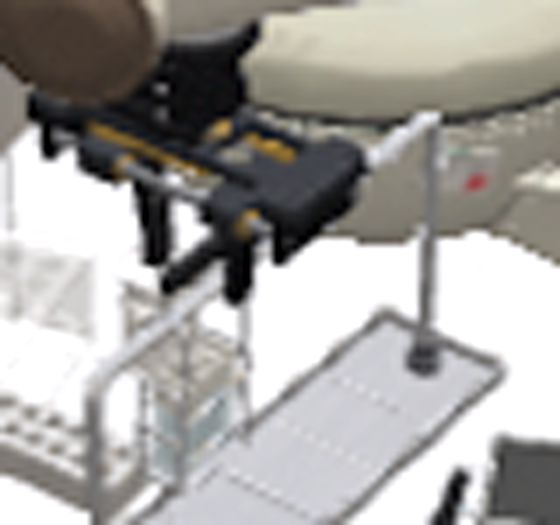

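Carrier A hangs on the bar: the grip bar is free between the open fingers at (190,265). I'll retract, then check in code whether anything moved by differencing with the first picture.

```bash
python3 -m crank '[[[0,0,-0.02],0],[[0,0,-0.045],0],[[0,0,-0.07],0],[[0,0,-0.09],0],[[0,0,-0.1],0]]' 0.075|tail -5; cat > blob.py <<'E'
from h import *
import sys
def dark(im,cx,cy,r,z,zt=.167,th=62,maxw=None):
    "dark bar near world (cx,cy) at height z, radius r: pose by intensity weights"
    g=cv2.cvtColor(im,cv2.COLOR_BGR2GRAY).astype(float);c=proj("top",[[cx,cy,z]])[0]
    ppm=np.linalg.norm(proj("top",[[cx+.05,cy,z]])[0]-c)/.05
    yy,xx=np.mgrid[:g.shape[0],:g.shape[1]];w=np.clip(th-g,0,None)*(np.hypot(xx-c[0],yy-c[1])<r*ppm)
    if w.sum()<50:return None
    n,lab=cv2.connectedComponents((w>0).astype(np.uint8));k=max(range(1,n),key=lambda i:w[lab==i].sum());w=w*(lab==k)
    m=np.array([(w*xx).sum(),(w*yy).sum()])/w.sum();C=np.array([[(w*(a-ma)*(b-mb)).sum()/w.sum() for b,mb in((xx,m[0]),(yy,m[1]))] for a,ma in((xx,m[0]),(yy,m[1]))])
    v=np.linalg.eigh(C)[1][:,1];p,q=ray("top",m+3*v,z),ray("top",m-3*v,z)
    d=p-q;d*=np.sign(d[1]);return ((p+q)/2)[:2].round(4),np.arctan2(-d[0],d[1]).round(3),int((w>0).sum())
if __name__=="__main__":
    im=img("top");cv2.imwrite(sys.argv[1],im)
    g=cv2.cvtColor(im,cv2.COLOR_BGR2GRAY)
    print("cM",dark(im,.4545,.026,.045,.167))
    for n,x,y in(("A",.435,.139),("B",.4315,-.233),("C",.393,-.367)):print(n,dark(im,x,y,.04,.038))
    r=cv2.cvtColor(cv2.resize(cv2.imread("pics/top0.png"),(512,384),interpolation=cv2.INTER_AREA),cv2.COLOR_BGR2GRAY)
    for n,x,y in(("dM",.451,.025),("dE",.4485,-.101),("dA",.389,.286),("lA",.435,.139),("lB",.4315,-.233),("lC",.393,-.367)):
        u,v=proj("top",[[x,y,.03]])[0].round().astype(int);a=g[v-15:v+16,u-19:u+20].astype(float);b=r[v-15:v+16,u-19:u+20].astype(float)
        print(n,"diff",np.abs(cv2.GaussianBlur(a-b,(0,0),1)).mean().round(1),"shift px",np.round(cv2.phaseCorrelate(b,a,cv2.createHanningWindow((39,31),cv2.CV_64F)),2))
E
python3 blob.py raw1.png; python3 go.py .4545,.026,.25,.139
```

```text
tool_pos: [0.6397, -0.0251, 0.3291]
orientation: [-3.136, 0.001, -1.757]
contact_force: [1.4, 0.7, 0.0]
opening: 0.0723
gripper_force: 0.0
cM (array([0.4523, 0.0288]), np.float64(0.301), 93)
A (array([0.4337, 0.1292]), np.float64(-0.255), 34)
B (array([ 0.4319, -0.232 ]), np.float64(-0.15), 48)
C (array([ 0.3926, -0.366 ]), np.float64(0.16), 60)
t 9.45 p [ 0.64   -0.0251  0.3299] yaw -1.7567 F [0.1 0.4 1.5] open 0.0731
.4545,.026,.25,.139 -> shift [-0.0158  0.1923  0.0786] twist -18.62Traceback (most recent call last):
  File "blob.py", line 21, in <module>
    print(n,"diff",np.abs(cv2.GaussianBlur(a-b,(0,0),1)).mean().round(1),"shift px",np.round(cv2.phaseCorrelate(b,a,cv2.createHanningWindow((39,31),cv2.CV_64F)),2))
                                                                                    ~~~~~~~~^^^^^^^^^^^^^^^^^^^^^^^^^^^^^^^^^^^^^^^^^^^^^^^^^^^^^^^^^^^^^^^^^^^^^^^
    return _wrapfunc(a, 'round', decimals=decimals, out=out)
    return _wrapit(obj, method, *args, **kwds)
    conv = _array_converter(obj)
ValueError: setting an array element with a sequence. The requested array has an inhomogeneous shape after 1 dimensions. The detected shape was (2,) + inhomogeneous part.
```

```bash
sed -i 's/np.round(cv2.phaseCorrelate(\(.*\)),2))$/np.round(cv2.phaseCorrelate(\1)[0],2))/' blob.py; python3 -m crank '[[[-0.003,0.038,0],-3],[[-0.006,0.076,0],-7],[[-0.009,0.114,0.01],-11],[[-0.012,0.153,0.03],-15],[[-0.016,0.192,0.06],-19]]' 0.08|tail -5; python3 go.py .4545,.026,.25,.139; python3 blob.py raw2.png
```

```text
tool_pos: [0.4589, 0.0242, 0.2711]
orientation: [-3.139, 0.001, -1.422]
contact_force: [0.3, 1.6, 0.2]
opening: 0.0798
gripper_force: 0.0
t 9.87 p [0.4589 0.0242 0.2711] yaw -1.4222 F [0.3 1.6 0.2] open 0.0798
.4545,.026,.25,.139 -> shift [-0.0024  0.0041  0.0211] twist 0.55
cM (array([0.4559, 0.0274]), np.float64(1.528), 474)
A (array([0.4431, 0.1249]), np.float64(-1.122), 190)
B (array([ 0.432 , -0.2321]), np.float64(-0.152), 51)
C (array([ 0.3926, -0.3658]), np.float64(0.165), 62)
dM diff 37.0 shift px [0.23 0.15]
dE diff 2.1 shift px [0.07 0.05]
dA diff 47.9 shift px [ 1.29 -0.35]
lA diff 42.5 shift px [ 0.91 -1.88]
lB diff 2.1 shift px [0.14 0.09]
lC diff 2.0 shift px [ 0.01 -0.07]
```

```bash
sed -n 14,30p blob.py | sed 's/im=img("top");cv2.imwrite(sys.argv\[1\],im)/im=cv2.imread("raw1.png")/' > /tmp/x; (echo 'from blob import *'; sed 's/if __name__.*/if 1:/' /tmp/x) > b1.py; python3 b1.py; python3 go.py .454,.027,.1445,.139
```

```text
t 9.92 p [0.4454 0.0218 0.2608] yaw -1.4201 F [-12.7  -1.3 -15. ] open 0.0799
.454,.027,.1445,.139 -> shift [-0.0038 -0.0119  0.1161] twist 0.67  File "b1.py", line 2
    im=cv2.imread("raw1.png")
IndentationError: unexpected indent
```

```bash
python3 -m crank '[[[0,0,0],0],[[0,0,0],0],[[0,0,0],0],[[0,0,0],0],[[0,0,0],0]]'; sed -i 's/^    //' b1.py; sed -i 's/^    print/print/' b1.py; python3 - <<'E'
from blob import *
im=cv2.imread("raw1.png");g=cv2.cvtColor(im,cv2.COLOR_BGR2GRAY)
r=cv2.cvtColor(cv2.resize(cv2.imread("pics/top0.png"),(512,384),interpolation=cv2.INTER_AREA),cv2.COLOR_BGR2GRAY)
for n,x,y in(("dM",.451,.025),("dA",.389,.286),("lA",.435,.139)):
    u,v=proj("top",[[x,y,.03]])[0].round().astype(int);a=g[v-15:v+16,u-19:u+20].astype(float);b=r[v-15:v+16,u-19:u+20].astype(float)
    print(n,np.abs(a-b).mean(),np.abs(a-b).mean(0).round()[::3])
E
python3 go.py .454,.027,.1445,.139
```

```text
t: 10.33
tool_pos: [0.4621, 0.0243, 0.2721]
orientation: [-3.14, 0.0, -1.426]
contact_force: [0.5, 1.2, -0.2]
opening: 0.0798
gripper_force: 0.0
dM 1.8560794044665012 [1. 2. 3. 2. 2. 2. 2. 2. 2. 2. 2. 2. 2.]
dA 26.760132340777503 [14.  9.  8. 10. 12. 17. 27. 38. 43. 67. 68. 21. 20.]
lA 9.966914805624484 [ 9.  5. 12. 20. 25. 22. 19. 14.  2.  2.  2.  2.  1.]
t 10.33 p [0.4621 0.0243 0.2721] yaw -1.4261 F [ 0.5  1.2 -0.2] open 0.0798
.454,.027,.1445,.139 -> shift [-0.0038  0.0079  0.1276] twist 0.32
```

```bash
python3 -m crank '[[[-0.001,0.002,0.012],0],[[-0.002,0.004,0.03],0],[[-0.003,0.006,0.05],0],[[-0.004,0.008,0.066],0],[[-0.004,0.008,0.075],0]]'>/dev/null; python3 -m crank '[[[0,0,0.012],0],[[0,0,0.026],0],[[0,0,0.038],0],[[0,0,0.047],0],[[0,0,0.052],0]]' |tail -5; for i in 1 2 3 4; do python3 -m crank '[[[0,0,0],0],[[0,0,0],0],[[0,0,0],0],[[0,0,0],0],[[0,0,0],0]]' 0|tail -5;done
```

```text
tool_pos: [0.4525, 0.0268, 0.1437]
orientation: [3.141, -0.0, -1.426]
contact_force: [-0.3, 0.0, -0.3]
opening: 0.0799
gripper_force: 0.0
tool_pos: [0.4525, 0.027, 0.1451]
orientation: [-3.14, 0.0, -1.425]
contact_force: [-0.5, 0.1, -1.5]
opening: 0.0544
gripper_force: 0.0
tool_pos: [0.4521, 0.0269, 0.1446]
orientation: [-3.142, 0.0, -1.425]
contact_force: [0.4, -0.0, -0.2]
opening: 0.0212
gripper_force: 0.0
tool_pos: [0.452, 0.0268, 0.1445]
orientation: [3.141, -0.0, -1.425]
contact_force: [-0.2, 0.8, 0.4]
opening: 0.0118
gripper_force: 29.8
tool_pos: [0.4521, 0.0269, 0.1445]
orientation: [3.141, 0.0, -1.425]
contact_force: [-0.7, -0.1, -0.8]
opening: 0.0118
gripper_force: 29.8
```

```bash
python3 -m crank '[[[0,0,-0.012],0],[[0,0,-0.03],0],[[0,0,-0.05],0],[[0,0,-0.07],0],[[0,0,-0.085],0]]'|tail -3; python3 -m crank '[[[0,0,-0.015],0],[[0,0,-0.03],0],[[0,0,-0.04],0],[[0,0,-0.05],0],[[0,0,-0.055],0]]'|tail -3; python3 go.py .532,-.158,.262,-.19
```

```text
contact_force: [0.3, 0.2, -2.0]
opening: 0.0121
gripper_force: 29.8
contact_force: [-0.1, -0.4, -2.0]
opening: 0.0115
gripper_force: 29.8
t 13.67 p [0.4523 0.0269 0.2854] yaw -1.4253 F [-0.1 -0.4 -2. ] open 0.0115
.532,-.158,.262,-.19 -> shift [ 0.1945 -0.052   0.0234] twist 19.22
```

```bash
python3 -m crank '[[[0.03,-0.008,0],3],[[0.065,-0.018,0],7],[[0.1,-0.028,0.005],11],[[0.135,-0.038,0.01],15],[[0.165,-0.045,0.015],19]]'>/dev/null;python3 -m crank '[[[0,0,0],0],[[0,0,0],0],[[0,0,0],0],[[0,0,0],0],[[0,0,0],0]]'>/dev/null; python3 go.py .532,-.158,.261,-.19 .610,-.173,.261,-.19
```

```text
t 14.5 p [ 0.5204 -0.129   0.2698] yaw -1.7553 F [-0.5  0.4 -2.4] open 0.012
.532,-.158,.261,-.19 -> shift [ 0.0264 -0.0167  0.0088] twist 0.32
.610,-.173,.261,-.19 -> shift [-0.     -0.0794 -0.    ] twist 0.0
```

```bash
python3 -m crank '[[[0.006,-0.004,0.002],0],[[0.012,-0.008,0.004],0],[[0.018,-0.012,0.006],0],[[0.023,-0.015,0.008],0],[[0.026,-0.017,0.009],0]]'|tail -5; python3 -m crank '[[[0,-0.01,0],0],[[0,-0.02,0],0],[[0,-0.03,0],0],[[0,-0.039,0],0],[[0,-0.046,0],0]]'|tail -5; python3 -m crank '[[[0,-0.007,0],0],[[0,-0.014,0],0],[[0,-0.021,0],0],[[0,-0.028,0],0],[[0,-0.033,0],0]]' |tail -5; python3 go.py .6107,-.1723,.261,-.19
```

```text
tool_pos: [0.5326, -0.1594, 0.2599]
orientation: [3.141, -0.0, -1.758]
contact_force: [0.1, 0.2, -2.9]
opening: 0.0113
gripper_force: 29.9
tool_pos: [0.5792, -0.1672, 0.2602]
orientation: [-3.142, -0.0, -1.757]
contact_force: [-1.1, 0.4, -1.3]
opening: 0.0118
gripper_force: 29.9
tool_pos: [0.6109, -0.1733, 0.2604]
orientation: [-3.142, -0.0, -1.757]
contact_force: [0.0, 0.1, -1.3]
opening: 0.012
gripper_force: 29.9
t 15.75 p [ 0.6109 -0.1733  0.2604] yaw -1.7568 F [ 0.   0.1 -1.3] open 0.012
.6107,-.1723,.261,-.19 -> shift [-0.0009  0.0004 -0.0006] twist 0.23
```

```bash
python3 -m crank '[[[0,0,0.008],0],[[0,0,0.016],0],[[0,0,0.022],0],[[0,0,0.026],0],[[0,0,0.03],0]]'|tail -5; python3 -m crank '[[[0,0,0.001],0],[[0,0,0.002],0],[[0,0,0.003],0],[[0,0,0.004],0],[[0,0,0.005],0]]' |tail -5
```

```text
tool_pos: [0.6096, -0.1732, 0.2297]
orientation: [3.141, -0.0, -1.757]
contact_force: [-0.1, -0.6, -2.1]
opening: 0.0112
gripper_force: 29.9
tool_pos: [0.6103, -0.1733, 0.226]
orientation: [-3.141, -0.0, -1.757]
contact_force: [-1.0, 0.8, 2.9]
opening: 0.0116
gripper_force: 29.9
```

```bash
python3 -m crank '[[[0,0,0],0],[[0,0,0],0],[[0,0,0],0],[[0,0,0],0],[[0,0,0],0]]' 0.05|tail -3; python3 -m crank '[[[0,0,0],0],[[0,0,0],0],[[0,0,0],0],[[0,0,0],0],[[0,0,0],0]]' 0.05|tail -3; python3 -m crank '[[[0,0,-0.015],0],[[0,0,-0.035],0],[[0,0,-0.055],0],[[0,0,-0.07],0],[[0,0,-0.08],0]]'|tail -3; python3 go.py .48,-.40,.25,-.1
```

```text
contact_force: [-0.2, 0.2, -0.9]
opening: 0.0372
gripper_force: 0.0
contact_force: [0.4, 0.3, 0.5]
opening: 0.0493
gripper_force: 0.0
contact_force: [0.5, -0.4, 0.7]
opening: 0.0498
gripper_force: 0.0
t 17.83 p [ 0.6107 -0.1733  0.3077] yaw -1.7567 F [ 0.5 -0.4  0.7] open 0.0498
.48,-.40,.25,-.1 -> shift [0.2469 0.0867 0.0575] twist -4.92
```

```bash
python3 -m crank '[[[0.03,0.01,0],0],[[0.065,0.022,0],0],[[0.105,0.036,0.01],0],[[0.145,0.05,0.02],0],[[0.175,0.06,0.03],0]]' 0.07 >/dev/null; python3 -m crank '[[[0.025,0.009,0.005],0],[[0.045,0.016,0.01],0],[[0.06,0.021,0.015],0],[[0.068,0.024,0.018],0],[[0.072,0.026,0.02],0]]'|tail -5
cat > sil.py <<'E'
from h import *
from scipy.optimize import minimize
K={"dish":(.062,.084,0,.084),"lid":(.068,.09,.006,.011),"lidon":(.068,.09,.084,.089)}
def fits(im,kind,p0,r=.075,F=8,cam="top"):
    w,h,z0,z1=K[kind];g=cv2.cvtColor(im,cv2.COLOR_BGR2GRAY).astype(np.float32)
    c=proj(cam,[[p0[0],p0[1],(z0+z1)/2]])[0].round().astype(int);R=24;g=g[c[1]-R:c[1]+R+1,c[0]-R:c[0]+R+1];o=c-R
    hull=lambda p:cv2.convexHull((proj(cam,rect(w,h,z0,p)+rect(w,h,z1,p))-o+.5).astype(np.float32))
    def ren(p):
        m=np.zeros(((2*R+1)*F,)*2,np.uint8);cv2.fillPoly(m,[np.round(hull(p)*F-.5).astype(np.int32)],255)
        return cv2.GaussianBlur(cv2.resize(m,(2*R+1,)*2,interpolation=cv2.INTER_AREA).astype(np.float32)/255,(0,0),.7)
    near=cv2.dilate((ren(p0)>.01).astype(np.uint8),np.ones((9,9)))>0
    bg=np.percentile(g[near],92);fg=np.median(g[ren(p0)>.9]);a=np.clip((bg-g)/(bg-fg),0,1)
    f=lambda d:np.square((ren(np.array(p0)+d*[.01,.01,.1])-a)[near]).mean()
    s=min((minimize(f,d0,method="Nelder-Mead",options=dict(initial_simplex=np.array(d0)+np.vstack([np.zeros(3),np.eye(3)*.5]),xatol=.01,fatol=1e-6)) for d0 in([0,0,0],[.2,.2,.3],[-.2,-.2,-.3])),key=lambda s:s.fun)
    return (np.array(p0)+s.x*[.01,.01,.1]).round(4),round(float(s.fun),4)
OBJ=dict(dM=("dish",(.451,.025,.127)),dE=("dish",(.4485,-.101,.261)),dA=("dish",(.389,.286,0)),lA=("lid",(.435,.139,-.185)),lB=("lid",(.432,-.2325,-.13)),lC=("lid",(.3925,-.367,.155)))
E
python3 - <<'E'
from sil import *
im=img("top");cv2.imwrite("raw3.png",im);im0=cv2.resize(cv2.imread("pics/top0.png"),(512,384),interpolation=cv2.INTER_AREA)
for n,(k,p) in OBJ.items():print(n,*fits(im,k,p),"start:",*fits(im0,k,p))
from blob import dark
for x,y in((.435,.139),(.432,-.232),(.3925,-.366)):print(dark(im,x,y,.035,.038))
E
```

```text
tool_pos: [0.479, -0.4008, 0.2546]
orientation: [3.14, 0.001, -1.758]
contact_force: [1.1, -0.2, 0.6]
opening: 0.0701
gripper_force: 0.0
dM [0.4506 0.0276 0.1289] 0.021 start: [0.4505 0.0274 0.1377] 0.0129
dE [ 0.4475 -0.1011  0.2783] 0.0147 start: [ 0.4471 -0.1007  0.2645] 0.0145
dA [ 0.3849  0.2888 -0.0303] 0.0286 start: [ 0.3853  0.2898 -0.0275] 0.0321
lA [ 0.436   0.1412 -0.2338] 0.0372 start: [ 0.4358  0.1411 -0.2389] 0.0361
lB [ 0.4319 -0.2355 -0.1485] 0.1177 start: [ 0.4314 -0.2338 -0.1569] 0.0033
lC [ 0.3858 -0.3957  1.238 ] 0.1601 start: [ 0.3919 -0.3686  0.1905] 0.0108
(array([0.4361, 0.1397]), np.float64(-0.225), 57)
(array([ 0.4312, -0.2311]), np.float64(-0.073), 75)
(array([ 0.3943, -0.3855]), np.float64(1.197), 11)
```

```bash
python3 go.py .4318,-.233,.12,-.15 .4318,-.233,.015,-.15
```

```text
t 18.72 p [ 0.479  -0.4006  0.2545] yaw -1.7582 F [-0.6 -0.  -1.1] open 0.0703
.4318,-.233,.12,-.15 -> shift [-0.1558  0.0774  0.1347] twist -2.14
.4318,-.233,.015,-.15 -> shift [ 0.    -0.     0.105] twist 0.0
```

```bash
python3 -m crank '[[[-0.02,0.01,0.01],0],[[-0.045,0.022,0.03],-1],[[-0.075,0.037,0.055],-1],[[-0.105,0.052,0.08],-2],[[-0.125,0.062,0.1],-2]]' >/dev/null; python3 -m crank '[[[-0.012,0.006,0.012],0],[[-0.022,0.011,0.022],0],[[-0.028,0.014,0.03],0],[[-0.03,0.015,0.034],0],[[-0.031,0.015,0.035],0]]'>/dev/null; python3 go.py .4318,-.233,.0155,-.15; python3 - <<'E'
from sil import *
im=img("top");cv2.imwrite("raw4.png",im)
for n in("lC","dE"):print(n,*fits(im,*OBJ[n]))
E
```

```text
t 19.55 p [ 0.4322 -0.2322  0.1203] yaw -1.7207 F [ 0.7 -0.9  0.1] open 0.0699
.4318,-.233,.0155,-.15 -> shift [0.0009 0.0002 0.1048] twist 0.01
lC [ 0.4066 -0.3467  0.3022] 0.1087
dE [ 0.4259 -0.0841  0.2576] 0.3634
```

```bash
python3 -m crank '[[[0.001,0,0.015],0],[[0.001,0,0.04],0],[[0.001,0,0.065],0],[[0.001,0,0.085],0],[[0.001,0,0.097],0]]'|tail -5;python3 -m crank '[[[0,0,0.002],0],[[0,0,0.004],0],[[0,0,0.006],0],[[0,0,0.008],0],[[0,0,0.008],0]]'|tail -5; for i in 1 2 3; do python3 -m crank '[[[0,0,0],0],[[0,0,0],0],[[0,0,0],0],[[0,0,0],0],[[0,0,0],0]]' 0|tail -5;done
```

```text
tool_pos: [0.4317, -0.2343, 0.022]
orientation: [3.14, 0.0, -1.723]
contact_force: [0.2, -0.0, 0.7]
opening: 0.0701
gripper_force: 0.0
tool_pos: [0.4323, -0.234, 0.0161]
orientation: [-3.14, -0.0, -1.722]
contact_force: [0.5, 0.2, 0.4]
opening: 0.0699
gripper_force: 0.0
tool_pos: [0.4319, -0.2338, 0.0157]
orientation: [-3.141, -0.0, -1.722]
contact_force: [-0.1, -0.6, 0.2]
opening: 0.0441
gripper_force: 0.0
tool_pos: [0.4318, -0.2337, 0.0155]
orientation: [3.141, 0.0, -1.722]
contact_force: [0.1, -0.2, 0.1]
opening: 0.0137
gripper_force: 30.0
tool_pos: [0.4317, -0.2338, 0.0155]
orientation: [3.141, 0.0, -1.722]
contact_force: [-1.0, 0.2, 0.4]
opening: 0.0135
gripper_force: 30.0
```

```bash
python3 -m crank '[[[0,0,-0.015],0],[[0,0,-0.045],0],[[0,0,-0.08],0],[[0,0,-0.11],0],[[0,0,-0.13],0]]'|tail -3; python3 go.py .4478,-.1015,.145,.268
```

```text
contact_force: [1.5, 0.3, -0.8]
opening: 0.0141
gripper_force: 30.0
t 22.1 p [ 0.4328 -0.2341  0.1485] yaw -1.7216 F [ 1.5  0.3 -0.8] open 0.0141
.4478,-.1015,.145,.268 -> shift [-0.1334  0.0051  0.0034] twist -24.0
```

```bash
python3 -m crank '[[[-0.012,-0.003,0],-5],[[-0.036,-0.01,0],-10],[[-0.066,-0.019,0],-15],[[-0.096,-0.028,0],-20],[[-0.117,-0.034,0],-24]]' >/dev/null;  python3 -m crank '[[[0,0,0],0],[[0,0,0],0],[[0,0,0],0],[[0,0,0],0],[[0,0,0],0]]'|tail -3; python3 go.py .4478,-.1015,.145,.268 .4478,-.1015,.105,.268
```

```text
contact_force: [1.0, -0.9, -0.6]
opening: 0.0138
gripper_force: 30.0
t 22.93 p [ 0.4825 -0.124   0.1454] yaw -1.3047 F [ 1.  -0.9 -0.6] open 0.0138
.4478,-.1015,.145,.268 -> shift [-0.0308  0.0275  0.0004] twist -0.11
.4478,-.1015,.105,.268 -> shift [ 0.   -0.    0.04] twist 0.0
```

```bash
python3 -m crank '[[[-0.007,0.006,0],0],[[-0.015,0.013,0],0],[[-0.023,0.02,0],0],[[-0.028,0.025,0],0],[[-0.031,0.0275,0],0]]' >/dev/null;  python3 -m crank '[[[0,0,0.01],0],[[0,0,0.02],0],[[0,0,0.03],0],[[0,0,0.036],0],[[0,0,0.038],0]]'|tail -3; python3 go.py .4478,-.1015,.105,.268 ; python3 - <<'E'
from sil import *
im=img("top");s=img("side");cv2.imwrite("raw5.png",im);cv2.imwrite("raw5s.png",s)
for n in("lC","dM","dA"):print(n,*fits(im,*OBJ[n]))
cv2.imwrite("pics/l.png",np.hstack([panel("side",s,240,150,90,75,6,[(rect(.062,.084,.084,(.4478,-.1011,.268)),(0,0,255),True)]),panel("top",im,250,205,40,75,6)]))
E
```

```text
contact_force: [-0.1, -0.4, -0.4]
opening: 0.0137
gripper_force: 30.0
t 23.77 p [ 0.4476 -0.1005  0.1067] yaw -1.3029 F [-0.1 -0.4 -0.4] open 0.0137
.4478,-.1015,.105,.268 -> shift [0.0011 0.0001 0.0017] twist -0.01
lC [ 0.3919 -0.3686  0.1905] 0.0119
dM [0.4715 0.0236 0.6773] 0.2495
dA [ 0.3848  0.2887 -0.0353] 0.0297
```

View pics/l.png

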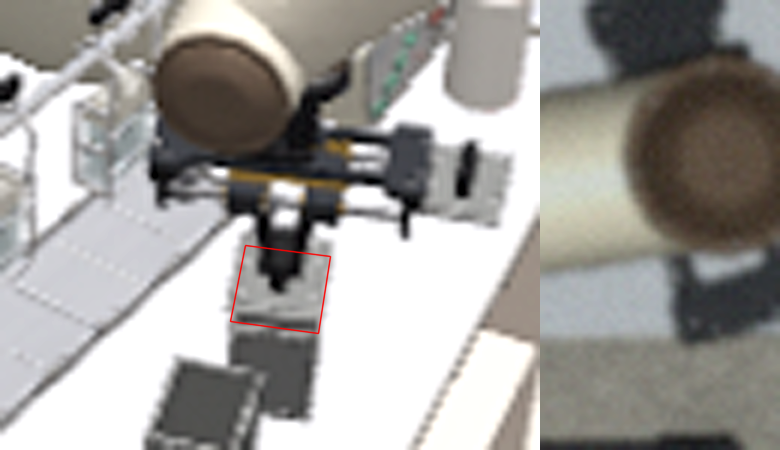

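The lid sits just above the dish with its left edge at x≈232 against the dish's 230, so it's aligned. Both carriers hang on the rail. Now lowering.

```bash
python3 -m crank '[[[0.001,0,0.002],0],[[0.001,0,0.004],0],[[0.001,0,0.006],0],[[0.001,0,0.008],0],[[0.001,0,0.01],0]]'|sed -n 2,4p; python3 -m crank '[[[0,0,0.001],0],[[0,0,0.002],0],[[0,0,0.003],0],[[0,0,0.004],0],[[0,0,0.004],0]]'|sed -n 2,4p
```

```text
tool_pos: [0.4486, -0.1016, 0.0974]
orientation: [-3.141, -0.0, -1.303]
contact_force: [-0.5, 0.2, -1.5]
tool_pos: [0.4487, -0.1016, 0.0935]
orientation: [-3.141, -0.0, -1.303]
contact_force: [0.9, -1.1, -1.5]
```

```bash
python3 -m crank '[[[0,0,0.0005],0],[[0,0,0.001],0],[[0,0,0.001],0],[[0,0,0.001],0],[[0,0,0.001],0]]'|sed -n 2,4p; for i in 1 2; do python3 -m crank '[[[0,0,0],0],[[0,0,0],0],[[0,0,0],0],[[0,0,0],0],[[0,0,0],0]]' 0.05|sed -n 2,4p; done; python3 -m crank '[[[0,0,-0.012],0],[[0,0,-0.03],0],[[0,0,-0.05],0],[[0,0,-0.07],0],[[0,0,-0.08],0]]' 0.07 |tail -5; python3 go.py .3925,-.3675,.12,.165
```

```text
tool_pos: [0.4487, -0.1016, 0.0935]
orientation: [-3.141, -0.0, -1.303]
contact_force: [-2.5, 0.4, 6.7]
tool_pos: [0.4486, -0.1016, 0.0924]
orientation: [3.141, 0.0, -1.303]
contact_force: [0.0, -0.9, 0.0]
tool_pos: [0.4486, -0.1016, 0.0925]
orientation: [3.142, -0.0, -1.303]
contact_force: [-0.4, 0.4, -0.5]
tool_pos: [0.4497, -0.1016, 0.1749]
orientation: [-3.138, -0.001, -1.303]
contact_force: [0.8, -0.4, 0.9]
opening: 0.0686
gripper_force: 0.0
t 26.37 p [ 0.4497 -0.1016  0.1749] yaw -1.3026 F [ 0.8 -0.4  0.9] open 0.0686
.3925,-.3675,.12,.165 -> shift [0.2411 0.1258 0.0548] twist 5.92
```

```bash
python3 -m crank '[[[0.025,0.013,0],1],[[0.06,0.031,0],2],[[0.095,0.049,0],3],[[0.13,0.067,0.01],4],[[0.16,0.083,0.02],6]]' >/dev/null; python3 -m crank '[[[0.018,0.009,0.008],0],[[0.036,0.018,0.016],0],[[0.05,0.025,0.024],0],[[0.06,0.031,0.03],0],[[0.066,0.034,0.034],0]]' >/dev/null; python3 go.py .3924,-.3675,.12,.172 .3924,-.3675,.0155,.172
```

```text
t 27.2 p [ 0.3871 -0.3493  0.1177] yaw -1.4092 F [-0.2 -0.6  0.2] open 0.0698
.3924,-.3675,.12,.172 -> shift [ 0.0188 -0.0023 -0.0024] twist -0.59
.3924,-.3675,.0155,.172 -> shift [ 0.     -0.      0.1045] twist 0.0
```

```bash
python3 -m crank '[[[0.006,-0.001,0.01],0],[[0.011,-0.002,0.02],0],[[0.015,-0.002,0.03],0],[[0.018,-0.002,0.04],0],[[0.018,-0.002,0.045],0]]' >/dev/null;  python3 go.py .3924,-.3675,.0155,.172
```

```text
t 27.62 p [ 0.3926 -0.3655  0.0716] yaw -1.4076 F [-0.9  0.4 -0.4] open 0.0701
.3924,-.3675,.0155,.172 -> shift [0.002  0.0004 0.0561] twist -0.51
```

```bash
python3 -m crank '[[[0.001,0,0.012],0],[[0.001,0,0.028],0],[[0.001,0,0.042],0],[[0.001,0,0.052],0],[[0.001,0,0.056],0]]' >/dev/null; for i in 1 2 3; do python3 -m crank '[[[0,0,0],0],[[0,0,0],0],[[0,0,0],0],[[0,0,0],0],[[0,0,0],0]]' 0|tail -5;done; python3 -m crank '[[[0,0,-0.015],0],[[0,0,-0.045],0],[[0,0,-0.08],0],[[0,0,-0.11],0],[[0,0,-0.13],0]]'|tail -5;python3 -m crank '[[[0,0,0],0],[[0,0,0],0],[[0,0,0],0],[[0,0,0],0],[[0,0,0],0]]'>/dev/null; python3 go.py .4506,.0265,.145,.13;  python3 - <<'E'
from sil import *
im=img("top");cv2.imwrite("raw6.png",im);im0=cv2.imread("raw3.png")
for n in("dM","dA","lA"):print(n,*fits(im,*OBJ[n]),fits(im0,*OBJ[n]))
print("on E",fits(im,"lidon",(.4478,-.101,.268)))
E
```

```text
tool_pos: [0.3935, -0.3671, 0.0182]
orientation: [-3.14, -0.001, -1.408]
contact_force: [-0.2, 0.5, 0.2]
opening: 0.0445
gripper_force: 0.0
tool_pos: [0.3929, -0.3669, 0.0176]
orientation: [3.141, 0.0, -1.408]
contact_force: [-0.0, 1.0, 1.1]
opening: 0.0138
gripper_force: 30.0
tool_pos: [0.3929, -0.3669, 0.0176]
orientation: [3.141, 0.0, -1.408]
contact_force: [-0.7, 0.7, 1.1]
opening: 0.0135
gripper_force: 30.0
tool_pos: [0.3943, -0.3676, 0.1505]
orientation: [-3.138, -0.003, -1.407]
contact_force: [0.6, -0.0, -1.5]
opening: 0.0137
gripper_force: 30.0
t 30.12 p [ 0.3923 -0.3664  0.1459] yaw -1.4079 F [ 0.3  0.4 -0.6] open 0.0139
.4506,.0265,.145,.13 -> shift [-0.3783 -0.1212  0.0014] twist 1.88
dM [0.4501 0.0273 0.1403] 0.0208 (array([0.4506, 0.0276, 0.1289]), 0.021)
dA [ 0.4108  0.2898 -0.0221] 0.0296 (array([ 0.3849,  0.2888, -0.0303]), 0.0286)
lA [ 0.4361  0.141  -0.2338] 0.0365 (array([ 0.436 ,  0.1412, -0.2338]), 0.0372)
on E (array([ 0.4489, -0.1013,  0.2637]), 0.0045)
```

Dish A was knocked about 26 mm in +x, so I'll use its new pose. I'm refining dish M from the side camera too.

```bash
python3 - <<'E'
from sil import *
s=img("side");cv2.imwrite("raw6s.png",s)
print("dM side",fits(s,"dish",(.4505,.0265,.13),cam="side"))
print("lA side",fits(s,"lid",(.436,.140,-.21),cam="side"))
print("dA side",fits(s,"dish",(.412,.289,-.02),cam="side"))
im=cv2.imread("raw6.png");g=cv2.cvtColor(im,cv2.COLOR_BGR2GRAY)
c=proj("top",[[.4505,.0265,.06]])[0].round().astype(int);print(c);print(g[c[1]-14:c[1]+15:1,c[0]-20:c[0]+20:2])
E
```

```text
dM side (array([0.4486, 0.0288, 0.1441]), 0.1154)
lA side (array([ 0.4363,  0.1485, -0.24  ]), 0.1634)
dA side (array([ 0.4114,  0.2944, -0.0249]), 0.0654)
[239 230]
[[136 137 140 139 139 139 139 142 137 139 140 138 135 142 136 138 137 138
  137 140]
 [138 138 139 140 139 138 136 137 139 138 138 139 136 138 140 137 137 138
  137 138]
 [136 138 138 138 138 140 136 140 140 139 140 138 140 138 130 139 138 138
  141 142]
 [139 138 137 137 138 138 138 140 139 135 135 134 133 133 117 135 138 139
  139 141]
 [137 140 142 135 140 137 139 138 131 132 126 110 106 106  97 122 139 139
  137 135]
 [139 140 139 136 139 134 132 128 112 107 103  93  84  76  82 102 134 136
  142 139]
 [135 140 140 135 129 113 104 102  92  84  73  76  78  76  81  97 132 140
  137 138]
 [135 142 138 119  99  93  81  72  77  76  73  81  85  89  95  87 134 138
  137 140]
 [138 136 138 110  68  74  73  75  81  82  87  93  90  91  94  81 126 139
  139 138]
 [138 138 140 109  52  67  80  87  90  88  93  90  93  95  90  88 127 134
  136 140]
 [132 139 138 108  54  72  89  94  89  92  96  93  93  94  89  87 124 142
  138 137]
[... 831 characters left out ...]
  81 130
  138 140]
 [ 94 118 139 138 104  41  79  90  88  88  83  79  81  89  90  92  98 132
  139 138]
 [ 91 120 136 138 105  42  74  75  75  79  87  88  95 104 118 122 124 135
  140 141]
 [ 89 123 141 137 103  55  68  86  90  91 104 114 119 124 133 134 136 137
  139 138]
 [ 93 129 140 137 114  84  87 103 114 123 126 132 136 135 137 139 137 136
  137 139]
 [ 96 132 140 140 124 115 122 122 131 135 134 139 136 139 137 139 138 141
  135 139]
 [ 94 132 138 140 133 130 137 135 137 137 138 139 136 140 138 138 138 139
  137 141]
 [100 134 135 137 139 137 137 139 137 139 138 137 136 136 138 136 138 142
  138 137]
 [103 135 139 134 138 142 136 135 139 136 137 141 136 137 135 139 139 139
  136 139]]
```

```bash
python3 - <<'E'
from sil import *
im=cv2.imread("raw6.png");g=cv2.cvtColor(im,cv2.COLOR_BGR2GRAY).astype(float)
def cross(p,rows):
    h=cv2.convexHull(proj("top",rect(.062,.084,0,p)+rect(.062,.084,.084,p)).astype(np.float32))[:,0]
    out=[]
    for r in rows:
        xs=[a[0]+(r-a[1])*(b[0]-a[0])/(b[1]-a[1]) for a,b in zip(h,np.roll(h,-1,0)) if (a[1]-r)*(b[1]-r)<0];out.append((min(xs),max(xs)))
    return np.array(out)
def obs(c0,rows,lo=108,hi=139):
    out=[]
    for r in rows:
        l=g[r];th=(hi+85)/2
        i=c0
        while l[i]<th:i+=1
        R=i-1+(th-l[i-1])/(l[i]-l[i-1]);i=c0
        while l[i]<th:i-=1
        out.append((i+1-(th-l[i+1])/(l[i]-l[i+1]),R))
    return np.array(out)
for n,p,c0,rows in(("M",(.4505,.0265,.135),239,range(226,236)),("A",(.4108,.2898,-.022),None,None)):
    if c0 is None:
        c=proj("top",[[p[0],p[1],.06]])[0].round().astype(int);c0=c[0];rows=range(c[1]-5,c[1]+6)
    d=obs(c0,rows)-cross(p,rows);print(n,"left,right obs-pred px",d.mean(0).round(2),d.std(0).round(2))
    # vertical via columns
    c=proj("top",[[p[0],p[1],.06]])[0].round().astype(int)
    h=cv2.convexHull(proj("top",rect(.062,.084,0,p)+rect(.062,.084,.084,p)).astype(np.float32))[:,0];D=[]
    for x in range(c[0]-7,c[0]+8):
        ys=[a[1]+(x-a[0])*(b[1]-a[1])/(b[0]-a[0]) for a,b in zip(h,np.roll(h,-1,0)) if (a[0]-x)*(b[0]-x)<0]
        l=g[:,x];th=112;i=c[1]
        while l[i]<th:i+=1
        B=i-1+(th-l[i-1])/(l[i]-l[i-1]);i=c[1]
        while l[i]<th:i-=1
        D.append((i+1-(th-l[i+1])/(l[i]-l[i+1])-min(ys),B-max(ys)))
    print(" top,bottom",np.mean(D,0).round(2),np.std(D,0).round(2))
E
```

```text
M left,right obs-pred px [-0.77  0.33] [0.13 0.15]
 top,bottom [-0.58  0.49] [0.15 0.09]
A left,right obs-pred px [-0.57  0.41] [0.22 0.18]
 top,bottom [-2.68  0.23] [3.87 0.06]
```

```bash
python3 go.py .4506,.0273,.17,.135; python3 -m crank '[[[-0.015,-0.005,-0.01],0],[[-0.04,-0.013,-0.02],1],[[-0.075,-0.024,-0.03],1],[[-0.11,-0.035,-0.03],2],[[-0.145,-0.046,-0.03],2]]'>/dev/null; python3 -m crank '[[[-0.035,-0.01,0],0],[[-0.07,-0.021,0],0],[[-0.105,-0.031,0],0],[[-0.135,-0.04,0],0],[[-0.16,-0.047,0],0]]'>/dev/null; python3 go.py .4506,.0273,.15,.135
```

```text
t 30.22 p [ 0.3926 -0.3666  0.1464] yaw -1.4079 F [-0.   0.3 -1.5] open 0.014
.4506,.0273,.17,.135 -> shift [-0.3794 -0.121  -0.0233] twist 1.6
t 31.05 p [ 0.4412 -0.0496  0.1774] yaw -1.4413 F [ 0.3  0.2 -1.1] open 0.0135
.4506,.0273,.15,.135 -> shift [-0.075  -0.0193  0.0274] twist -0.31
```

```bash
python3 -m crank '[[[-0.02,-0.005,0],0],[[-0.04,-0.01,0],0],[[-0.055,-0.014,0.01],0],[[-0.067,-0.017,0.02],0],[[-0.073,-0.019,0.027],0]]'>/dev/null; python3 -m crank '[[[0,0,0.01],0],[[0,0,0.02],0],[[0,0,0.03],0],[[0,0,0.036],0],[[0,0,0.04],0]]'>/dev/null; python3 go.py .4506,.0273,.105,.135
```

```text
t 31.88 p [0.4502 0.0227 0.1096] yaw -1.4431 F [ 0.6  0.  -1.3] open 0.0137
.4506,.0273,.105,.135 -> shift [-0.0045 -0.001   0.0046] twist -0.42
```

```bash
python3 -m crank '[[[-0.002,0,0],0],[[-0.004,-0.001,0],0],[[-0.0045,-0.001,0],0],[[-0.0045,-0.001,0.002],0],[[-0.0045,-0.001,0.003],0]]'|sed -n 2,4p;  python3 -m crank '[[[0,0,0.002],0],[[0,0,0.004],0],[[0,0,0.006],0],[[0,0,0.008],0],[[0,0,0.008],0]]'|sed -n 2,4p
```

```text
tool_pos: [0.4513, 0.0279, 0.1078]
orientation: [-3.141, 0.0, -1.443]
contact_force: [-0.4, 0.2, -0.6]
tool_pos: [0.4507, 0.0276, 0.099]
orientation: [3.141, -0.0, -1.443]
contact_force: [-0.4, -0.7, -0.2]
```

```bash
python3 -m crank '[[[0,0,0.001],0],[[0,0,0.002],0],[[0,0,0.003],0],[[0,0,0.004],0],[[0,0,0.0045],0]]'|sed -n 2,4p; for i in 1 2; do python3 -m crank '[[[0,0,0],0],[[0,0,0],0],[[0,0,0],0],[[0,0,0],0],[[0,0,0],0]]' 0.05|sed -n 2,4p; done; python3 -m crank '[[[0,0,-0.012],0],[[0,0,-0.03],0],[[0,0,-0.05],0],[[0,0,-0.07],0],[[0,0,-0.08],0]]' 0.07 |tail -2; python3 go.py .436,.140,.12,-.23
```

```text
tool_pos: [0.4511, 0.0277, 0.0955]
orientation: [3.142, -0.0, -1.442]
contact_force: [-2.6, 0.7, 8.2]
tool_pos: [0.4511, 0.0278, 0.095]
orientation: [-3.142, -0.0, -1.443]
contact_force: [0.1, -0.0, -0.1]
tool_pos: [0.451, 0.0277, 0.095]
orientation: [3.142, -0.0, -1.443]
contact_force: [0.3, -0.3, -0.0]
opening: 0.0686
gripper_force: 0.0
t 34.38 p [0.4522 0.028  0.1774] yaw -1.4422 F [-0.2  0.3  0.5] open 0.0686
.436,.140,.12,-.23 -> shift [-0.1131  0.0019  0.0575] twist 20.54
```

```bash
python3 -m crank '[[[-0.02,0,0],4],[[-0.045,0,0],9],[[-0.07,0.001,0.01],14],[[-0.095,0.001,0.03],18],[[-0.112,0.002,0.045],20]]'>/dev/null; python3 -m crank '[[[0,0,0.005],0],[[0,0,0.01],0],[[0,0,0.015],0],[[0,0,0.02],0],[[0,0,0.02],0]]'>/dev/null; python3 go.py .4362,.1402,.0165,-.222
```

```text
t 35.22 p [0.4345 0.1376 0.1094] yaw -1.793 F [-0.2  0.1 -0.1] open 0.0701
.4362,.1402,.0165,-.222 -> shift [-0.003  -0.0012  0.0929] twist -0.01
```

```bash
python3 -m crank '[[[-0.002,-0.001,0.015],0],[[-0.003,-0.001,0.035],0],[[-0.003,-0.001,0.055],0],[[-0.003,-0.001,0.07],0],[[-0.003,-0.001,0.08],0]]'|sed -n 2,4p; python3 -m crank '[[[0,0,0.004],0],[[0,0,0.008],0],[[0,0,0.011],0],[[0,0,0.013],0],[[0,0,0.013],0]]'|sed -n 2,4p; for i in 1 2 3; do python3 -m crank '[[[0,0,0],0],[[0,0,0],0],[[0,0,0],0],[[0,0,0],0],[[0,0,0],0]]' 0|tail -5;done; python3 -m crank '[[[0,0,-0.015],0],[[0,0,-0.045],0],[[0,0,-0.08],0],[[0,0,-0.11],0],[[0,0,-0.13],0]]'|tail -2; python3 -m crank '[[[0,0,0],0],[[0,0,0],0],[[0,0,0],0],[[0,0,0],0],[[0,0,0],0]]'>/dev/null; python3 go.py .4113,.29,.147,-.025; python3 - <<'E'
from sil import *
im=img("top");cv2.imwrite("raw7.png",im)
print("dA",fits(im,"dish",(.411,.29,-.02)))
for p in((.449,-.1013,.265),(.4508,.0272,.13)):print("on",fits(im,"lidon",p))
E
```

```text
tool_pos: [0.4362, 0.1404, 0.0291]
orientation: [3.141, -0.001, -1.793]
contact_force: [0.4, 0.7, -0.3]
tool_pos: [0.4366, 0.1413, 0.0172]
orientation: [-3.141, 0.0, -1.792]
contact_force: [0.0, -0.6, 0.4]
tool_pos: [0.4365, 0.1414, 0.0172]
orientation: [-3.141, 0.0, -1.792]
contact_force: [-0.1, -0.3, 0.3]
opening: 0.0445
gripper_force: 0.0
tool_pos: [0.4363, 0.1412, 0.017]
orientation: [3.141, -0.0, -1.792]
contact_force: [-0.1, 0.2, -0.1]
opening: 0.0138
gripper_force: 30.0
tool_pos: [0.4363, 0.1412, 0.017]
orientation: [3.141, -0.0, -1.792]
contact_force: [-0.2, -0.6, 0.9]
opening: 0.0138
gripper_force: 30.0
opening: 0.0138
gripper_force: 30.0
t 38.13 p [0.4356 0.1407 0.1455] yaw -1.7919 F [ 0.2  0.4 -2. ] open 0.0139
.4113,.29,.147,-.025 -> shift [-0.1403  0.0565 -0.0017] twist -11.24
dA (array([ 0.4194,  0.2575, -0.7942]), 0.1403)
on (array([ 0.4488, -0.1015,  0.2701]), 0.004)
on (array([0.4514, 0.0255, 0.1286]), 0.0052)
```

```bash
python3 - <<'E'
from sil import *
im=cv2.imread("raw6.png");g=cv2.cvtColor(im,cv2.COLOR_BGR2GRAY)
p=(.4108,.2898,-.022)
c=proj("top",[[p[0],p[1],.06]])[0].round().astype(int);print(c, proj("top",rect(.062,.084,.084,p)).round(1).tolist(),proj("top",rect(.062,.084,0,p)).round(1).tolist())
print("cols",list(range(c[0]-18,c[0]+22,2)))
for r in range(c[1]-14,c[1]+15):print(r,*["%3d"%v for v in g[r,c[0]-18:c[0]+22:2]])
E
```

```text
[166 242] [[152.6, 233.8], [176.2, 233.9], [175.7, 251.6], [152.0, 251.5]] [[159.1, 233.5], [181.3, 233.6], [180.9, 250.2], [158.6, 250.1]]
cols [148, 150, 152, 154, 156, 158, 160, 162, 164, 166, 168, 170, 172, 174, 176, 178, 180, 182, 184, 186]
228 140 138 132 110  76  48  52  48  55  67 106 131 139 138 137 137 139 137 141 137
229 137 137 134 111  72  46  46  51  65  98 128 139 136 139 136 135 138 140 135 139
230 139 137 140 123  97  70  51  56  89 124 135 137 137 139 140 138 137 139 139 139
231 138 138 133 136 126 111  79  82 113 133 136 138 135 136 136 137 139 136 137 139
232 140 140 136 129 129 124 106 107 130 128 127 133 131 133 131 134 133 136 138 139
233 141 140 124 102 106 111  97 105 108 110 108 111 112 114 106 103 107 130 137 138
234 137 137 115  81  85  86  83  87  90  92  87  89  93  96  78  61  67 121 137 140
235 139 138 111  61  54  58  75  83  87  86  82  74  81  78  56  28  38 113 138 137
236 136 138 108  50  31  31  68  83  84  83  77  80  79  76  54  21  38 121 139 135
237 137 139 101  43  21  24  68  83  85  83  82  81  84  82  53  20  40 123 138 137
238 138 140 10
[... 881 characters left out ...]
  71  43  19  60 135 137 142
249 137 133  98  26  23  31  50  57  58  58  56  55  56  52  38  23  69 136 138 136
250 136 131  89  42  41  43  53  50  51  45  46  45  46  49  50  54  94 136 139 141
251 139 132  96  81  82  85  82  82  82  82  83  84  86  82  84 106 122 137 140 141
252 138 136 118 120 119 118 121 116 117 118 117 123 122 120 120 134 137 139 136 139
253 137 139 135 136 134 136 134 137 135 134 134 135 135 137 135 138 137 139 139 137
254 137 139 135 137 140 139 139 140 138 137 137 139 139 136 139 138 139 138 140 141
255 139 140 135 137 136 139 135 138 135 138 140 136 139 136 139 137 138 141 138 141
256 139 137 137 135 140 137 135 138 137 138 139 137 135 135 139 138 140 137 138 136
```

```bash
python3 -m crank '[[[-0.02,0.008,0],-3],[[-0.05,0.02,0],-6],[[-0.085,0.034,0],-9],[[-0.115,0.046,0],-11],[[-0.135,0.054,0],-11.3]]'>/dev/null; python3 -m crank '[[[0,0,0.008],0],[[0,0,0.016],0],[[0,0,0.024],0],[[0,0,0.03],0],[[0,0,0.033],0]]'|sed -n 2,4p; python3 go.py .4115,.2905,.108,-.022
```

```text
tool_pos: [0.4128, 0.2832, 0.1124]
orientation: [3.14, -0.002, -1.596]
contact_force: [0.1, 0.5, -1.3]
t 39.02 p [0.4128 0.2832 0.1124] yaw -1.5961 F [ 0.1  0.5 -1.3] open 0.0137
.4115,.2905,.108,-.022 -> shift [-0.0073  0.0015  0.0044] twist -0.19
```

```bash
python3 -m crank '[[[-0.003,0,0],0],[[-0.006,0.001,0],0],[[-0.007,0.001,0.002],0],[[-0.007,0.001,0.004],0],[[-0.007,0.001,0.005],0]]'|sed -n 2,4p; python3 -m crank '[[[0,0,0],0],[[0,0,0],0],[[0,0,0],0],[[0,0,0],0],[[0,0,0],0]]'|sed -n 2,4p; python3 - <<'E'
from sil import *
s=img("side");cv2.imwrite("raw8s.png",s)
q=(.4115,.29,-.022)
cv2.imwrite("pics/m.png",panel("side",s,215,190,90,90,6,[(rect(.062,.084,.084,q),(0,0,255),True),(rect(.062,.084,0,q),(0,255,0),True)]))
E
```

```text
tool_pos: [0.4124, 0.2919, 0.109]
orientation: [-3.142, 0.0, -1.595]
contact_force: [-0.4, -0.4, -2.1]
tool_pos: [0.4125, 0.2919, 0.1091]
orientation: [-3.141, 0.0, -1.595]
contact_force: [-0.8, 0.2, -0.2]
```

View pics/m.png

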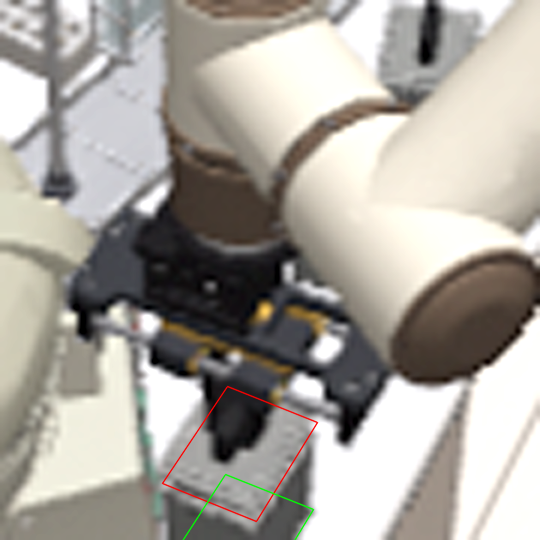

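The lid is centred over dish A: its left corner is at x≈165 and the dish edge at x≈168. Lowering now.

```bash
python3 -m crank '[[[0.001,0.001,0.002],0],[[0.001,0.001,0.004],0],[[0.001,0.001,0.006],0],[[0.001,0.001,0.008],0],[[0.001,0.001,0.01],0]]'|sed -n 2,4p;  python3 -m crank '[[[0,0,0.001],0],[[0,0,0.002],0],[[0,0,0.003],0],[[0,0,0.004],0],[[0,0,0.0045],0]]'|sed -n 2,4p
```

```text
tool_pos: [0.4114, 0.2908, 0.0987]
orientation: [3.141, -0.0, -1.595]
contact_force: [-0.7, -0.6, -0.9]
tool_pos: [0.4115, 0.291, 0.095]
orientation: [-3.141, -0.0, -1.594]
contact_force: [-2.2, -0.8, 6.6]
```

Contact came at the expected seat height (0.017+0.078=0.095). I'll release, retract and check everything.

```bash
for i in 1 2; do python3 -m crank '[[[0,0,0],0],[[0,0,0],0],[[0,0,0],0],[[0,0,0],0],[[0,0,0],0]]' 0.05|sed -n 4p; done; python3 -m crank '[[[0,0,-0.012],0],[[0,0,-0.03],0],[[0,0,-0.06],0],[[0,0,-0.09],0],[[0,0,-0.11],0]]' 0.07 |tail -2; python3 -m crank '[[[0,0,-0.02],0],[[-0.03,0.01,-0.04],0],[[-0.06,0.03,-0.05],0],[[-0.09,0.05,-0.05],0],[[-0.11,0.06,-0.05],0]]'>/dev/null;  python3 -m crank '[[[-0.03,0.01,0],0],[[-0.06,0.02,0],0],[[-0.09,0.03,0],0],[[-0.11,0.04,0],0],[[-0.12,0.04,0],0]]'|tail -5; python3 - <<'E'
from sil import *
from blob import dark
im=img("top");s=img("side");cv2.imwrite("raw9.png",im);cv2.imwrite("raw9s.png",s)
for n,p in(("E",(.449,-.1013,.265)),("M",(.4508,.0272,.13)),("A",(.4115,.29,-.022))):
    print(n,"on top",fits(im,"lidon",p),"side",fits(s,"lidon",p,cam="side"),"knob",dark(im,p[0],p[1],.035,.116))
# lid resting askew elsewhere / carrier grip bars
for x,y in((.639,-.025),(.6107,-.1733)):print("grip",dark(im,x,y,.045,.249),"pred yaw -.19")
E
```

```text
contact_force: [0.3, -0.4, -0.2]
contact_force: [0.6, -0.3, -0.9]
opening: 0.0685
gripper_force: 0.0
tool_pos: [0.3153, 0.5255, 0.2538]
orientation: [3.141, -0.0, -1.592]
contact_force: [-0.5, 0.2, -0.1]
opening: 0.0704
gripper_force: 0.0
E on top (array([ 0.449 , -0.1013,  0.2641]), 0.0043) side (array([ 0.441 , -0.0752,  0.3247]), 0.1237) knob (array([ 0.4488, -0.1012]), np.float64(0.267), 54)
M on top (array([0.4515, 0.0257, 0.1196]), 0.0052) side (array([ 0.4332, -0.019 ,  0.1335]), 0.2349) knob (array([0.4516, 0.0253]), np.float64(0.124), 57)
A on top (array([ 0.4121,  0.282 , -0.0701]), 0.0864) side (array([ 0.4293,  0.3042, -0.0778]), 0.3921) knob (array([0.4125, 0.2878]), np.float64(-0.03), 70)
grip (array([ 0.6372, -0.0232]), np.float64(-0.184), 101) pred yaw -.19
grip (array([ 0.6096, -0.1742]), np.float64(-0.171), 102) pred yaw -.19
```

```bash
python3 -c "
from bench import ctrl
print(ctrl.observe()['t'],ctrl.hand_in())"
```

```text
the job is handed in; nothing more can be done
42.9167 None
```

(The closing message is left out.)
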